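# Load the bottle shaker and start it

## Robot

A 7-joint arm with a two-finger parallel gripper is mounted at the origin on the work surface. World frame = base frame: x ahead of the robot, y to its left, z up, the work surface at z = 0. Lengths are in m, angles in degrees, forces in N, time in s.
With the tool pointing down it reaches from about 0.4 to 0.85 m from the base axis. Payload 4.4 kg.
Tool frame: the origin (TCP) lies at the very end of the fingers, on their centre line; the grasp point (between the pads) lies 19 mm behind it (env.grasp_offset is the z of the grasp point in the tool frame, in m); z points along the fingers, x is the direction in which the jaws open and shut, and the axes are right-handed (so a half turn about z gives the same grasp; the last joint's range is limited). The gripper opens to 94 mm and grips with 3 to 60 N. Pads are 16 mm wide; open, the fingers measure 119 mm over their backs; the gripper's body (75 mm by 177 mm) begins 78 mm behind the grasp point.
Start: joints at [65.844, 36.005, 2.206, 86.941, -1.547, 57.084, -1.146], TCP at [0.226, -0.609, 0.205] pointing down, gripper open.
Joint ranges: [-175.42, 175.42], [-21.48, 121.26], [-71.46, 75.88], [10.55, 141.38], [-63.04, 243.04], [13.31, 113.54], [-168.57, 168.57]. Speed limits (degrees/s): [147.25, 147.25, 180, 180, 180, 180, 180].

## Interface

Orientations are given as [roll, pitch, yaw] about the fixed x, y, z axes, in that order (R = Rz(yaw) Ry(pitch) Rx(roll)).
In Python, from plant import env gives the robot as it stands.
- The arm moves only by the tool move_arm, never from a script. Its argument "steps" is a list of rows, each an object of numbers: "gripper": the gripper's target within -1 to 1 (fully open at 1, half-way at 0, shut at -1); "x", "y", "z": the shift along the tool's x, y, z in mm; "turn": the turn about the tool's z in units of 10 degrees (1.0 is 10 degrees). In form: [{"gripper": .., "x": .., "y": .., "z": .., "turn": ..}, ...]. A call has 1 to 20 rows; each row is the pose to reach, as a shift and turn from the pose commanded when the call began, along the tool's axes at that moment; what a row does not reach only later rows make up. A row lasts 1/8 s, in which the tool goes at most 62.5 mm and 10.7 degrees, less where a joint would pass 70% of its speed; a pose out of reach is approached as far as the arm can. A call with a gripper value outside its range is refused whole. The fingers move at their own pace and stop on an object; "newtons" is the grip in N (left out, the last holds). Time passes only in rows, so rows that repeat a pose let the fingers close. It gives the time, the measured TCP pose, the force and the opening at its end, in the units of the state.
- env.observe(): the state, without advancing time (a new reading comes with each control period).
- env.capture(name): name is "scene" or "top" or "wrist"; returns (picture, depth): 384x512x3 uint8, red, green, blue; 384x512 float32, m along the optical axis (not along the pixel's ray), 0 where there is no reading.
- env.camera_params(name): a dict with "mtx" (3x3 intrinsics, pixels), "D" ([k1, k2, p1, p2, k3] as OpenCV has them; the pictures are not rectified), "position" and "rotation" of the camera in the world. Camera axes: x right, y down, z forward; pixel columns grow to the right and rows downward; lengths in m; the calibration is good to about 2 mm. A picture is of the moment at which its call begins: read the wrist's pose just before it. camera_params takes no time and is no camera call; for the wrist camera it gives the pose at the moment of the call.
- env.close_job(): hands the job in, once; it reports no verdict.
The state is a dict: "clock": time; "q": joint angles; "dq": joint speeds; "effort": joint torques, N m; "eef_pos": TCP position; "ee_rot": TCP orientation; "ft_force": force on the tool from outside, world axes, zero at the start; "wrist_torque": the same for the moment, N m; "grip_width": opening from 0.0 (shut) to 1.0 (fully open).
Only numpy, scipy, OpenCV 4.12 (cv2) and the standard library are available. Lean on these libraries where they do the work, as an engineer would, in place of code of your own. Each camera call takes 0.05 s, during which the arm holds its last target. There are 200 camera calls.

## Task

Get the shaker going with the rest of the samples: lift its counterweighted hold-down gate past its balance so that it stays open by itself, and stand every sample jar from the bench upright in the crate, one to an empty cell, leaving the one already loaded in the crate. Then bring the gate right down over the jars, and only then press the round start button on its console fully in and let it go. Leave the other lab ware on the bench where it is.

Things in the scene. Friction and masses are not known exactly. Their poses are not given: they have to be found in the camera images.
- shaker: bottle shaker bolted to the bench, blue, with a divided crate on top. Origin on the bench under the crate's centre; x along the crate's long side; the gate's hinge (brackets 125 mm high, at x = +-151 mm) is on the +y side; the control console (220 x 85 mm, 60 mm high, centred at y = -198 mm) is on the -y side, towards the waiting jars. Place and yaw vary.
- gate (a joint): angle (rad) of the counterweighted steel hold-down gate: 0 = down on its stop, its two rubber-faced bars 3 mm above the caps of standing jars; 1.85 = fully open on its stop, leaning back to the shaker's +y side. Side arms at x = +-138 mm, round weights on its tails. Let go below about 0.92 it falls shut, above that open. About 3 N at the handle lifts it; the hinge is damped.
- gate_handle (a point): centre of the gate's handle: a round bar along the shaker's x, 276 mm long, with a black sleeve 18 mm thick and 130 mm long in its middle, free all round. Down, it lies 157 mm above the bench, 230 mm from the hinge line towards the shaker's -y and 47 mm above it; it turns about the hinge with the gate.
- crate (a point): centre of the crate's floor, 45 mm above the bench, axes as the shaker's. Aluminium crate, 250 x 170 mm outside (x by y), open on top, walls and dividers up to 42 mm above this floor. Six cells, each about 76 mm square inside: cells 1 to 3 centred at x = -80, 0, 80 mm in the row at y = -40 mm, cells 4 to 6 likewise in the row at y = +40 mm.
- gate_hinge (a point): middle of the gate's hinge line, 110 mm above the bench, 108 mm to the shaker's +y side of the crate's centre; the line runs along the shaker's x. Opening is a turn about the shaker's -x.
- start_top (a point): top of the shaker's start push button (a round white button, 30 mm across, in a black housing, on the end of the console at the shaker's +x), on its axis; it is pushed straight down
- start (a joint): travel of the start button in m: 0 = up, 0.006 = fully down (about 4 N); springs back
- jar1: sample jar: white plastic body 60 mm across and 68 mm high, short shoulder, black screw cap 40 mm across from 72 to 105 mm high; 0.15 to 0.3 kg, bottom-heavy; origin at the centre of its underside, z up along the jar. Starts on the bench, waiting to be shaken; may be absent.
- jar2: sample jar: white plastic body 60 mm across and 68 mm high, short shoulder, black screw cap 40 mm across from 72 to 105 mm high; 0.15 to 0.3 kg, bottom-heavy; origin at the centre of its underside, z up along the jar. Starts on the bench, waiting to be shaken; may be absent.
- jar3: sample jar: white plastic body 60 mm across and 68 mm high, short shoulder, black screw cap 40 mm across from 72 to 105 mm high; 0.15 to 0.3 kg, bottom-heavy; origin at the centre of its underside, z up along the jar. Starts on the bench, waiting to be shaken; may be absent.
- jar4: sample jar: white plastic body 60 mm across and 68 mm high, short shoulder, black screw cap 40 mm across from 72 to 105 mm high; 0.15 to 0.3 kg, bottom-heavy; origin at the centre of its underside, z up along the jar. Starts on the bench, waiting to be shaken; may be absent.
- jar5: sample jar: white plastic body 60 mm across and 68 mm high, short shoulder, black screw cap 40 mm across from 72 to 105 mm high; 0.15 to 0.3 kg, bottom-heavy; origin at the centre of its underside, z up along the jar. Starts on the bench, waiting to be shaken; may be absent.
- loaded1: sample jar: white plastic body 60 mm across and 68 mm high, short shoulder, black screw cap 40 mm across from 72 to 105 mm high; 0.15 to 0.3 kg, bottom-heavy; origin at the centre of its underside, z up along the jar. Starts already loaded, in cell 1, and stays there; may be absent.
- loaded2: sample jar: white plastic body 60 mm across and 68 mm high, short shoulder, black screw cap 40 mm across from 72 to 105 mm high; 0.15 to 0.3 kg, bottom-heavy; origin at the centre of its underside, z up along the jar. Starts already loaded, in cell 2, and stays there; may be absent.
- loaded3: sample jar: white plastic body 60 mm across and 68 mm high, short shoulder, black screw cap 40 mm across from 72 to 105 mm high; 0.15 to 0.3 kg, bottom-heavy; origin at the centre of its underside, z up along the jar. Starts already loaded, in cell 3, and stays there; may be absent.
- loaded4: sample jar: white plastic body 60 mm across and 68 mm high, short shoulder, black screw cap 40 mm across from 72 to 105 mm high; 0.15 to 0.3 kg, bottom-heavy; origin at the centre of its underside, z up along the jar. Starts already loaded, in cell 4, and stays there; may be absent.
- loaded5: sample jar: white plastic body 60 mm across and 68 mm high, short shoulder, black screw cap 40 mm across from 72 to 105 mm high; 0.15 to 0.3 kg, bottom-heavy; origin at the centre of its underside, z up along the jar. Starts already loaded, in cell 5, and stays there; may be absent.
- loaded6: sample jar: white plastic body 60 mm across and 68 mm high, short shoulder, black screw cap 40 mm across from 72 to 105 mm high; 0.15 to 0.3 kg, bottom-heavy; origin at the centre of its underside, z up along the jar. Starts already loaded, in cell 6, and stays there; may be absent.
- beaker: open glass beaker 68 mm across, 85 mm high, among the jars; bystander; origin at the centre of its underside
- tin: flat aluminium tin 72 mm across, 50 mm high, among the jars; bystander; origin at the centre of its underside
- flask: conical flask 82 mm across, 140 mm high, left of the robot; bystander; origin under its centre
- wash_bottle: white wash bottle 66 mm across, 190 mm high, far right; bystander; origin under its centre
- amber_bottle: amber reagent bottle 84 mm across, 140 mm high, behind the jars; bystander; origin under its centre
- wrench: open-ended wrench 160 mm long lying at the right; bystander

How it is judged (in metres and radians):
On the way, in this order (a step that is already met when the one before it is completed fails the run):
1. the gate rests open by itself, let go (value of joint gate above 1.7 rad and velocity of joint gate between -0.1 and 0.1 rad/s and contact force between each of the arm, the fingers and gate below 0.3 N), for 0.3 s.
2. with the gate open, every jar stands in a cell of the crate, let go (value of joint gate above 1.7 rad and horizontal distance between each of jar1, jar2, jar3, jar4, jar5, loaded1, loaded2, loaded3, loaded4, loaded5, loaded6 and crate below 0.115 m and z of jar1 in the frame of crate between -0.01 and 0.007 m and angle between each of jar1, jar2, jar3, jar4, jar5, loaded1, loaded2, loaded3, loaded4, loaded5, loaded6's own z axis and vertical below 0.12 rad and z of jar2 in the frame of crate between -0.01 and 0.007 m and z of jar3 in the frame of crate between -0.01 and 0.007 m and z of jar4 in the frame of crate between -0.01 and 0.007 m and z of jar5 in the frame of crate between -0.01 and 0.007 m and z of loaded1 in the frame of crate between -0.01 and 0.007 m and z of loaded2 in the frame of crate between -0.01 and 0.007 m and z of loaded3 in the frame of crate between -0.01 and 0.007 m and z of loaded4 in the frame of crate between -0.01 and 0.007 m and z of loaded5 in the frame of crate between -0.01 and 0.007 m and z of loaded6 in the frame of crate between -0.01 and 0.007 m and contact force between the fingers and jar1 below 0.3 N and contact force between the fingers and jar2 below 0.3 N and contact force between the fingers and jar3 below 0.3 N and contact force between the fingers and jar4 below 0.3 N and contact force between the fingers and jar5 below 0.3 N and contact force between the fingers and loaded1 below 0.3 N and contact force between the fingers and loaded2 below 0.3 N and contact force between the fingers and loaded3 below 0.3 N and contact force between the fingers and loaded4 below 0.3 N and contact force between the fingers and loaded5 below 0.3 N and contact force between the fingers and loaded6 below 0.3 N), for 0.2 s.
3. the gate is right down over the jars, which still stand in their cells (value of joint gate below 0.05 rad and horizontal distance between each of jar1, jar2, jar3, jar4, jar5, loaded1, loaded2, loaded3, loaded4, loaded5, loaded6 and crate below 0.115 m and z of jar1 in the frame of crate between -0.01 and 0.007 m and angle between each of jar1, jar2, jar3, jar4, jar5, loaded1, loaded2, loaded3, loaded4, loaded5, loaded6's own z axis and vertical below 0.12 rad and z of jar2 in the frame of crate between -0.01 and 0.007 m and z of jar3 in the frame of crate between -0.01 and 0.007 m and z of jar4 in the frame of crate between -0.01 and 0.007 m and z of jar5 in the frame of crate between -0.01 and 0.007 m and z of loaded1 in the frame of crate between -0.01 and 0.007 m and z of loaded2 in the frame of crate between -0.01 and 0.007 m and z of loaded3 in the frame of crate between -0.01 and 0.007 m and z of loaded4 in the frame of crate between -0.01 and 0.007 m and z of loaded5 in the frame of crate between -0.01 and 0.007 m and z of loaded6 in the frame of crate between -0.01 and 0.007 m), for 0.2 s.
4. the start button is pressed in, with the gate down (value of joint gate below 0.05 rad and value of joint start above 0.0045 m), for 0.05 s.
At the end, for the whole second after the job is handed in: The gate is down (below 0.05 rad), every jar stands upright (within 0.12 rad) on the floor of a cell of the crate, at rest and let go, and the start button has been pressed (4.5 of its 6 mm) with the gate down and is up again (all of step 3 and value of joint start below 0.002 m and linear speed of each of jar1, jar2, jar3, jar4, jar5, loaded1, loaded2, loaded3, loaded4, loaded5, loaded6 below 0.02 m/s); the robot touches nothing.
It fails at once if the start button is pressed while the gate is not down (value of joint start above 0.003 m and value of joint gate above 0.2 rad).
It fails at once if a bystander (beaker, tin, flask, bottles, wrench) is pushed more than 6 cm from its place (distance of any of beaker, tin, flask, wash_bottle, amber_bottle, wrench from where it was at the start of the episode above 0.06 m).
It fails at once if a beaker, tin, flask or bottle is knocked over (angle between any of beaker, tin, flask, wash_bottle, amber_bottle's own z axis and vertical above 0.5 rad).
Of jar1, jar2, jar3, jar4, jar5 only 3 to 5 are there at a start; the rules pass over those that are not, and their reading is None.
Of loaded1, loaded2, loaded3, loaded4, loaded5, loaded6 only 1 to 1 are there at a start; the rules pass over those that are not, and their reading is None.
At some moment in a run one of jar1, jar2, jar3, jar4, jar5 may be knocked a few centimetres aside while the robot is not near it.
It also fails if it takes over 210 s, if anything falls off the work surface, if the arm or the gripper's body presses on something with over 40 N, if the wrist force passes 120 N, or if a joint passes its speed limit or range.

## Working session

There is one attempt and no reset: what is moved stays moved. The work goes in short steps, Python scripts to look and compute and a tool call to move; the robot and the scene stay as the last step left them, time stands still between calls to the robot, and variables do not carry over. Pictures are saved under pics/ and viewed, about 12 in all and at most 16, crops included, and the job is handed in when it is done.

Besides the shell and the picture viewer there is one more tool, called after "Emit:" by a JSON object that holds its "op" and its "data". move_arm: Moves the arm, as the interface text tells. Its arguments: {"type":"object","properties":{"steps":{"type":"array","items":{"type":"object","properties":{"gripper":{"type":"number"},"x":{"type":"number"},"y":{"type":"number"},"z":{"type":"number"},"turn":{"type":"number"}}}},"newtons":{"type":"number"}},"required":["steps"]}

```bash
ls; mkdir -p pics; cat > h.py <<'E'
import numpy as np, cv2
from scipy.spatial.transform import Rotation as R
from plant import env
def save(name,img): cv2.imwrite('pics/'+name+'.png',img[:,:,::-1])
def cloud(name):
    s=env.observe(); p=env.camera_params(name); img,d=env.capture(name)
    return img,d,pts(d,p),p
def pts(d,p):
    h,w=d.shape; K=np.array(p['mtx'],float)
    u,v=np.meshgrid(np.arange(w),np.arange(h))
    n=cv2.undistortPoints(np.stack([u,v],-1).reshape(-1,1,2).astype(float),K,np.array(p['D'],float)).reshape(h,w,2)
    c=np.dstack([n*d[...,None],d])
    return c@np.array(p['rotation']).T+np.array(p['position'])
E
python3 - <<'E'
from h import *
s=env.observe();print(s)
for n in ['scene','top']:
    img,d,P,p=cloud(n);save(n+'0',img);np.savez('/tmp/'+n,img=img,d=d,P=P);print(n,p)
E
```

```text
pics
{'clock': 0.0, 'q': array([65.84202976, 36.05705689,  2.2026578 , 86.99423395, -1.54657235,
       57.0816379 , -1.14560991]), 'dq': array([ 0.04593364, -0.04125206,  0.08297   ,  0.06158479, -0.01073615,
        0.03579287,  0.08082728]), 'effort': array([-9.48582056e-04, -5.49729645e+01,  1.14328936e+00, -1.86633933e+01,
       -5.22825297e-02,  2.38462456e-02,  1.77764655e-04]), 'eef_pos': array([ 0.22624573, -0.60867383,  0.20458502]), 'ee_rot': array([ 1.79998381e+02,  1.03235109e-01, -6.96115986e+01]), 'ft_force': array([ 0.65827524, -0.3754251 ,  0.52196906]), 'wrist_torque': array([ 0.00470285, -0.01964781, -0.01689441]), 'grip_width': 1.0011966890997301}Traceback (most recent call last):
  File "<stdin>", line 4, in <module>
  File "h.py", line 7, in cloud
    return img,d,pts(d,p),p
                 ~~~^^^^^
  File "h.py", line 13, in pts
    return c@np.array(p['rotation']).T+np.array(p['position'])
           ~~~~~~~~~~~~~~~~~~~~~~~~~~~^~~~~~~~~~~~~~~~~~~~~~~~
ValueError: operands could not be broadcast together with shapes (384,512) (3,)
```

```bash
sed -i "s/c@np.array(p\['rotation'\]).T/c@R.from_euler('xyz',p['rotation'],degrees=True).as_matrix().T/" h.py
python3 - <<'E'
from h import *
for n in ['scene','top']:
    img,d,P,p=cloud(n);save(n+'0',img);np.savez('/tmp/'+n,img=img,d=d,P=P);print(n,p)
    m=d>0; print((d>0).mean(), np.percentile(P[m],[1,25,50,99],axis=0))
E
```

```text
scene {'mtx': array([[364.95737599,   0.        , 255.80542831],
       [  0.        , 364.95737599, 189.26376517],
       [  0.        ,   0.        ,   1.        ]]), 'D': array([-0.02758693,  0.        ,  0.        ,  0.        ,  0.        ]), 'position': array([1.11472418, 0.64462109, 0.94244381]), 'rotation': array([-1.32195815e+02,  1.22601282e-01,  1.39612339e+02])}
0.9960683186848959 [[-1.16762287e+00 -1.80298077e+00 -7.56590497e-01]
 [ 5.09521100e-02 -7.77641415e-01 -3.27230348e-03]
 [ 5.13245911e-01 -1.81730507e-01  1.54907345e-03]
 [ 1.46227848e+00  7.08705156e-01  5.08602516e-01]]
top {'mtx': array([[393.90841713,   0.        , 249.22004423],
       [  0.        , 393.90841713, 186.47143853],
       [  0.        ,   0.        ,   1.        ]]), 'D': array([0.02137793, 0.        , 0.        , 0.        , 0.        ]), 'position': array([ 0.31075498, -0.05531515,  1.26126258]), 'rotation': array([-169.00556974,   -0.90797219,  -91.58666262])}
0.9957122802734375 [[-1.94090561e-02 -1.39021907e+00 -7.58873869e-01]
 [ 2.39126776e-01 -5.24509897e-01 -2.73171970e-03]
 [ 5.34796566e-01 -1.04624272e-01  9.33688378e-04]
 [ 1.69508278e+00  1.08842235e+00  4.56556324e-01]]
```

View pics/top0.png

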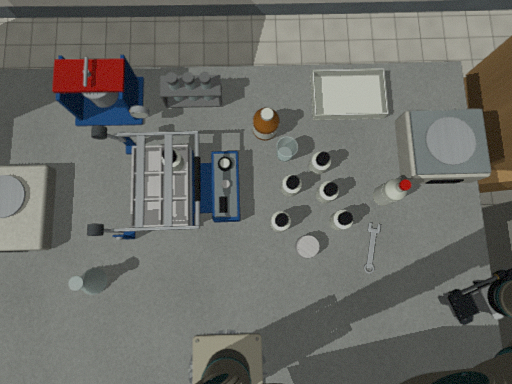

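View pics/scene0.png

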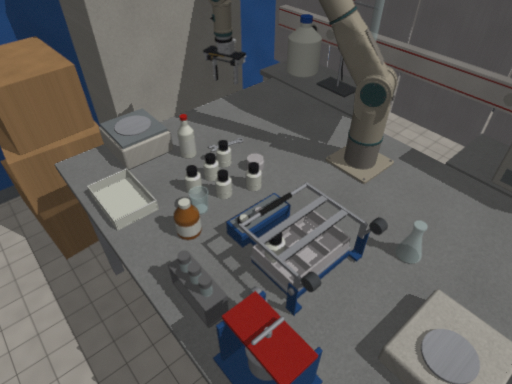

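```bash
cat > meas.py <<'E'
from h import *
def blobs(m,P,amin=30):
    n,l,st,c=cv2.connectedComponentsWithStats(m.astype(np.uint8))
    out=[]
    for i in range(1,n):
        if st[i,4]>=amin:
            q=P[l==i]; out.append((c[i].round(0),st[i,4],np.median(q,0).round(4),((q.min(0)+q.max(0))/2).round(4),np.ptp(q,axis=0).round(3)))
    return out
E
python3 - <<'E'
from meas import *
z=np.load('/tmp/top.npz');img,d,P=z['img'],z['d'],z['P'];Z=P[...,2]
hsv=cv2.cvtColor(img,cv2.COLOR_RGB2HSV)
def show(t,m,a=30):
    print(t)
    for b in blobs(m,P,a):print(*b)
ws=(P[...,0]>0.1)&(P[...,0]<0.95)&(P[...,1]<0.6)&(P[...,1]>-.8)
show('caps',ws&(abs(Z-.105)<.008)&(hsv[...,2]<80)&(P[...,1]<.1))
show('obj',ws&(Z>.03)&(P[...,1]<-.05),60)
show('gate',ws&(Z>.12)&(P[...,1]>-.05),60)
show('blue',ws&(hsv[...,0]>100)&(hsv[...,0]<125)&(hsv[...,1]>120)&(Z>.055)&(Z<.065),40)
show('loaded',ws&(abs(Z-.15)<.008)&(hsv[...,2]<80)&(P[...,1]>.1),8)
show('flask',ws&(Z>.03)&(P[...,1]>.3),30)
E
```

```text
caps
[323. 158.] 129 [ 0.6178 -0.307   0.1051] [ 0.618  -0.3068  0.1053] [0.038 0.037 0.013]
[293. 181.] 134 [ 0.5479 -0.2117  0.1055] [ 0.5478 -0.212   0.1036] [0.039 0.037 0.013]
[331. 188.] 136 [ 0.5238 -0.3249  0.1058] [ 0.5239 -0.3244  0.1046] [0.037 0.037 0.013]
[346. 217.] 143 [ 0.4351 -0.3617  0.1056] [ 0.4346 -0.3623  0.1041] [0.038 0.037 0.013]
[282. 219.] 134 [ 0.4345 -0.172   0.1055] [ 0.4338 -0.1722  0.105 ] [0.039 0.038 0.013]
obj
[351.  92.] 642 [ 0.8633 -0.4321  0.0418] [ 0.6257 -0.298   0.6457] [0.63  0.485 1.231]
[438. 150.] 6963 [ 0.6312 -0.6542  0.1182] [ 0.5395 -0.4277  0.6457] [0.458 0.745 1.231]
[266. 123.] 669 [ 0.7342 -0.1355  0.1002] [ 0.5509 -0.1175  0.6459] [0.48  0.124 1.231]
[287. 146.] 261 [ 0.6776 -0.2034  0.0681] [ 0.6631 -0.2012  0.0609] [0.068 0.063 0.062]
[320. 162.] 345 [ 0.6105 -0.3005  0.0757] [ 0.4789 -0.1961  0.6457] [0.336 0.281 1.231]
[291. 185.] 327 [ 0.5405 -0.2076  0.0766] [ 0.5473 -0.2121  0.0701] [0.058 0.059 0.08 ]
[328. 191.] 344 [ 0.5175 -0.3175  0.0773] [ 0.4325 -0.2051  0.6458] [0.244 0.3   1.231]
[280. 221.] 325 [ 0.4294 -0.1699  
[... 1365 characters left out ...]
[0.8049 0.4648 0.1502] [0.038 0.01  0.016]
[113. 136.] 11 [0.6853 0.3148 0.1525] [0.6864 0.3142 0.1529] [0.008 0.021 0.009]
[163. 154.] 9 [0.6284 0.1691 0.15  ] [0.6285 0.1704 0.1502] [0.018 0.005 0.009]
[174. 155.] 24 [0.6247 0.1375 0.1502] [0.6266 0.1375 0.1492] [0.026 0.007 0.013]
flask
[84. 82.] 3009 [0.8397 0.3963 0.1927] [0.857  0.3904 0.1261] [0.142 0.181 0.192]
[104. 134.] 293 [0.6838 0.3322 0.1926] [0.6864 0.3317 0.1209] [0.032 0.063 0.179]
[ 37. 207.] 2383 [0.4948 0.5601 0.0689] [0.4979 0.5668 0.0594] [0.259 0.066 0.059]
[ 97. 230.] 238 [0.4108 0.3316 0.198 ] [0.4115 0.3302 0.1683] [0.03  0.06  0.084]
[ 86. 282.] 584 [0.2724 0.3916 0.0807] [0.2702 0.3961 0.0878] [0.067 0.053 0.115]
```

```bash
python3 - <<'E'
import cv2
i=cv2.imread('pics/top0.png')[110:260,70:370]
cv2.imwrite('pics/c1.png',cv2.resize(i,None,fx=2.6,fy=2.6,interpolation=cv2.INTER_CUBIC))
E
```

```text
(no output)
```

View pics/c1.png

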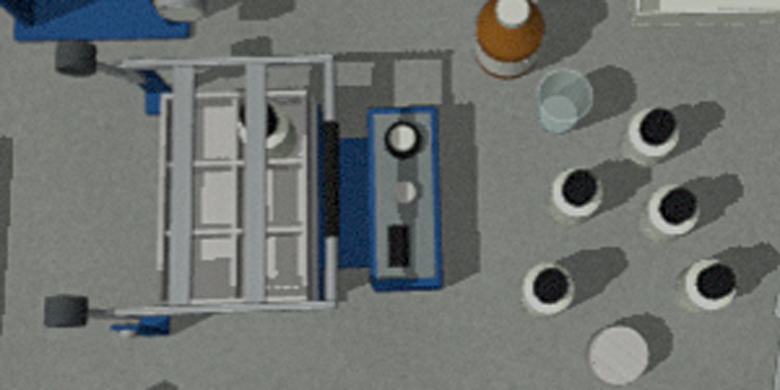

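```bash
python3 - <<'E'
from meas import *
z=np.load('/tmp/top.npz');img,d,P=z['img'],z['d'],z['P'];Z=P[...,2]
hsv=cv2.cvtColor(img,cv2.COLOR_RGB2HSV)
X,Y=P[...,0],P[...,1]
box=(X>.35)&(X<.75)&(Y>-.08)&(Y<.3)
def rect(m):
    q=P[m];r=cv2.minAreaRect((q[:,:2]*1000).astype(np.float32));return np.round(r[0],1),np.round(r[1],1),round(r[2],2),np.median(q[:,2]).round(4),len(q)
m=box&(abs(Z-.06)<.006)&(Y<.06)&(abs(X-.55)<.13)&(Y>-.06)
m=cv2.morphologyEx(m.astype(np.uint8),cv2.MORPH_OPEN,np.ones((3,3)))>0
print('console',rect(m))
m=box&(hsv[...,2]<60)&(Z>.145)&(Y<.09)&(Y>.03)
print('sleeve',rect(m))
q=P[box&(Z>.14)&(Y<.09)&(Y>.04)];print('bar',np.polyfit(q[:,0],q[:,1],1),q[:,0].min(),q[:,0].max(),np.median(q,0),np.percentile(q[:,2],[50,90]))
for lo,hi in((.12,.15),(.2,.235)):
    q=P[box&(Z>.145)&(Y<hi)&(Y>lo)];print(np.degrees(np.arctan(np.polyfit(q[:,0],q[:,1],1))),np.median(q,0))
# crate walls z~.087
m=box&(abs(Z-.087)<.004)&(Y>.06)
print('crate',rect(m))
# button
m=(abs(X-.63)<.03)&(abs(Y+.006)<.03)&(hsv[...,2]>150)&(hsv[...,1]<40)&(Z>.055)
for b in blobs(m,P,10):print(*b)
m=(abs(X-.63)<.04)&(abs(Y-.153)<.035)&(Z>.08)&(Z<.155)
for b in blobs(m&(hsv[...,2]<80),P,5):print('ld',*b)
for b in blobs(m&(hsv[...,2]>140)&(Z<.12),P,5):print('ldw',*b)
E
```

```text
console (array([551.1,  -7.1]), array([ 83.9, 220.2]), 89.45, np.float64(0.0614), 1452)
sleeve (array([551.9,  69.7]), array([128.6,  18.1]), 0.1, np.float64(0.1646), 275)
bar [0.00911494 0.06452049] 0.4093650373988543 0.6925021764057033 [0.55377382 0.06904368 0.16367756] [0.16367756 0.16725863]
[0.02686607 8.09447372] [0.54982711 0.14343255 0.16233531]
[ 0.09790521 12.63666016] [0.53819401 0.22561658 0.16227596]
crate (array([547.3, 200.5]), array([301.7, 190.4]), 0.32, np.float64(0.0866), 515)
[225. 163.] 46 [ 0.6162 -0.008   0.0839] [ 0.6144 -0.0093  0.082 ] [0.026 0.016 0.011]
ld [163. 154.] 9 [0.6284 0.1691 0.15  ] [0.6285 0.1704 0.1502] [0.018 0.005 0.009]
ld [174. 156.] 35 [0.6216 0.1373 0.1483] [0.6249 0.1376 0.1392] [0.029 0.009 0.029]
ld [182. 160.] 9 [0.624  0.1236 0.0912] [0.6247 0.1236 0.095 ] [0.013 0.002 0.028]
ldw [163. 161.] 15 [0.6185 0.1759 0.1149] [0.6182 0.1761 0.1139] [0.021 0.008 0.01 ]
ldw [176. 163.] 27 [0.6093 0.1374 0.1159] [0.6081 0.1377 0.1144] [0.016 0.019 0.01 ]
ldw [176. 171.] 6 [0.5927 0.1425 0.0821] [0.5918 0.1424 0.0828] [0.003 0.013 0.004]
```

```bash
cat >> meas.py <<'E'
def goal(x,y,z,psi=None,s=None):
    s=s or env.observe(); r=s['ee_rot']; M=R.from_euler('xyz',r,degrees=True).as_matrix()
    v=M.T@(np.array([x,y,z])-s['eef_pos'])*1000
    t=0 if psi is None else ((r[2]-psi+180)%360-180)/10
    return v.round(1),round(t,2)
def jars(img=None,P=None):
    if P is None: img,d,P,_=cloud('top')
    v=cv2.cvtColor(img,cv2.COLOR_RGB2HSV)[...,2];X,Y,Z=P[...,0],P[...,1],P[...,2]
    m=(v<80)&(abs(Z-.105)<.01)&(X>.2)&(X<.9)&(Y<-.05)&(Y>-.5)
    return [(b[3],b[4],b[1]) for b in blobs(m,P,40)],img,P
E
python3 - <<'E'
from meas import *
print(goal(.5515,.0695,.30,-90))
z=np.load('/tmp/top.npz');P=z['P'];m=(P[...,2]>.15)&(P[...,2]<.21)&(P[...,0]>.35)&(P[...,0]<.6)&(P[...,1]<-.4)&(P[...,1]>-.6)
for b in blobs(m,P,20):print(*b)
E
```

```text
(array([-522.7, -541.1,  -94.5]), np.float64(2.04))
[403. 185.] 140 [ 0.5118 -0.5069  0.1891] [ 0.5126 -0.5119  0.1723] [0.027 0.03  0.044]
```

Emit:
{"op": "move_arm", "data": {"steps": [{"gripper":-0.15,"z":-60},{"gripper":-0.15,"z":-95},{"gripper":-0.15,"x":-130,"y":-135,"z":-95,"turn":1},{"gripper":-0.15,"x":-523,"y":-541,"z":-95,"turn":2.04},{"gripper":-0.15,"x":-523,"y":-541,"z":-95,"turn":2.04},{"gripper":-0.15,"x":-523,"y":-541,"z":-95,"turn":2.04},{"gripper":-0.15,"x":-523,"y":-541,"z":-95,"turn":2.04},{"gripper":-0.15,"x":-523,"y":-541,"z":-95,"turn":2.04},{"gripper":-0.15,"x":-523,"y":-541,"z":-95,"turn":2.04},{"gripper":-0.15,"x":-523,"y":-541,"z":-95,"turn":2.04},{"gripper":-0.15,"x":-523,"y":-541,"z":-95,"turn":2.04},{"gripper":-0.15,"x":-523,"y":-541,"z":-95,"turn":2.04},{"gripper":-0.15,"x":-523,"y":-541,"z":-95,"turn":2.04},{"gripper":-0.15,"x":-523,"y":-541,"z":-95,"turn":2.04},{"gripper":-0.15,"x":-523,"y":-541,"z":-95,"turn":2.04},{"gripper":-0.15,"x":-523,"y":-541,"z":-95,"turn":2.04},{"gripper":-0.15,"x":-523,"y":-541,"z":-95,"turn":2.04}]}}

```text
invalid input
```

Emit:
{"op": "move_arm", "data": {"steps": [{"gripper":-0.15,"x":0,"y":0,"z":-60,"turn":0},{"gripper":-0.15,"x":0,"y":0,"z":-95,"turn":0}], "newtons": 15}}

```text
clock: 0.4
eef_pos: [0.2266, -0.6099, 0.3026]
ee_rot: [-180.0, -0.1, -69.6]
ft_force: [-0.2, -0.7, 0.2]
grip_width: 0.824
```

Emit:
{"op": "move_arm", "data": {"steps": [{"gripper":-0.15,"x":-523,"y":-541,"z":0,"turn":2.04},{"gripper":-0.15,"x":-523,"y":-541,"z":0,"turn":2.04},{"gripper":-0.15,"x":-523,"y":-541,"z":0,"turn":2.04},{"gripper":-0.15,"x":-523,"y":-541,"z":0,"turn":2.04},{"gripper":-0.15,"x":-523,"y":-541,"z":0,"turn":2.04},{"gripper":-0.15,"x":-523,"y":-541,"z":0,"turn":2.04},{"gripper":-0.15,"x":-523,"y":-541,"z":0,"turn":2.04},{"gripper":-0.15,"x":-523,"y":-541,"z":0,"turn":2.04},{"gripper":-0.15,"x":-523,"y":-541,"z":0,"turn":2.04},{"gripper":-0.15,"x":-523,"y":-541,"z":0,"turn":2.04},{"gripper":-0.15,"x":-523,"y":-541,"z":0,"turn":2.04},{"gripper":-0.15,"x":-523,"y":-541,"z":0,"turn":2.04},{"gripper":-0.15,"x":-523,"y":-541,"z":0,"turn":2.04},{"gripper":-0.15,"x":-523,"y":-541,"z":0,"turn":2.04}], "newtons": 15}}

```text
clock: 2.15
eef_pos: [0.5509, 0.0687, 0.3]
ee_rot: [179.9, -0.1, -90.0]
ft_force: [-0.4, -1.3, -0.2]
grip_width: 0.421
```

```bash
python3 - <<'E'
from meas import *
img,d,P,p=cloud('wrist');save('w1',img)
X,Y,Z=P[...,0],P[...,1],P[...,2]
m=(abs(X-.5515)<.06)&(Y>.04)&(Y<.1)&(Z>.13)&(Z<.18)
q=P[m];print(len(q),np.median(q,0),q.min(0),q.max(0));print(p['position'])
E
```

```text
1468 [0.55588583 0.07052516 0.16401088] [0.49155989 0.06204823 0.15577838] [0.61144589 0.07978539 0.1675671 ]
[0.63490902 0.0679377  0.4786621 ]
```

View pics/w1.png

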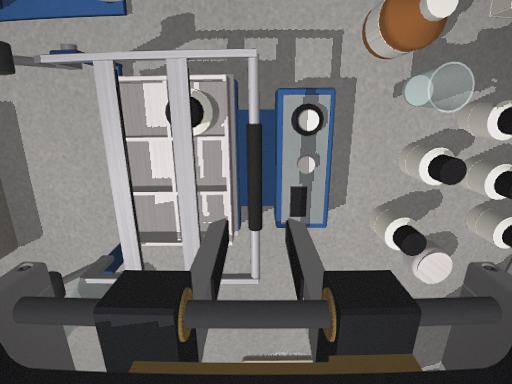

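Emit:
{"op": "move_arm", "data": {"steps": [{"gripper":-0.15,"x":-1,"y":0,"z":60,"turn":0},{"gripper":-0.15,"x":-1,"y":0,"z":110,"turn":0},{"gripper":-0.15,"x":-1,"y":0,"z":145,"turn":0},{"gripper":-0.15,"x":-1,"y":0,"z":160,"turn":0},{"gripper":-0.15,"x":-1,"y":0,"z":162,"turn":0},{"gripper":-1,"x":-1,"y":0,"z":162,"turn":0},{"gripper":-1,"x":-1,"y":0,"z":162,"turn":0},{"gripper":-1,"x":-1,"y":0,"z":162,"turn":0},{"gripper":-1,"x":-1,"y":0,"z":162,"turn":0},{"gripper":-1,"x":-1,"y":0,"z":162,"turn":0},{"gripper":-1,"x":-1,"y":0,"z":162,"turn":0}], "newtons": 15}}

```text
clock: 3.58
eef_pos: [0.5523, 0.0715, 0.1396]
ee_rot: [-179.9, 0.1, -90.0]
ft_force: [0.3, 2.4, 7.2]
grip_width: 0.182
```

```bash
python3 - <<'E'
from meas import *
s=env.observe();print(s['eef_pos'],s['ft_force'],s['grip_width']*94)
a0=np.arctan2(47,230);r=np.hypot(47,230)
for th in np.linspace(0,1.8,19)[1:]:
    a=a0+th;print(round(th,2),'x',round(-(230-r*np.cos(a))),'z',round(-(r*np.sin(a)-47)))
E
```

```text
[0.5522891  0.07145459 0.13962674] [0.29934905 2.41616896 7.19506984] 17.06933599458714
0.1 x -6 z -23
0.2 x -14 z -45
0.3 x -24 z -66
0.4 x -36 z -86
0.5 x -51 z -105
0.6 x -67 z -122
0.7 x -84 z -137
0.8 x -103 z -151
0.9 x -124 z -162
1.0 x -145 z -172
1.1 x -168 z -179
1.2 x -190 z -184
1.3 x -214 z -187
1.4 x -237 z -188
1.5 x -261 z -186
1.6 x -284 z -182
1.7 x -306 z -175
1.8 x -328 z -166
```

Emit:
{"op": "move_arm", "data": {"steps": [{"gripper":-1,"x":-6,"y":0,"z":-23,"turn":0},{"gripper":-1,"x":-14,"y":0,"z":-45,"turn":0},{"gripper":-1,"x":-24,"y":0,"z":-66,"turn":0},{"gripper":-1,"x":-36,"y":0,"z":-86,"turn":0},{"gripper":-1,"x":-51,"y":0,"z":-105,"turn":0},{"gripper":-1,"x":-67,"y":0,"z":-122,"turn":0},{"gripper":-1,"x":-84,"y":0,"z":-137,"turn":0},{"gripper":-1,"x":-103,"y":0,"z":-151,"turn":0},{"gripper":-1,"x":-124,"y":0,"z":-162,"turn":0},{"gripper":-1,"x":-145,"y":0,"z":-172,"turn":0},{"gripper":-1,"x":-168,"y":0,"z":-179,"turn":0},{"gripper":-1,"x":-190,"y":0,"z":-184,"turn":0},{"gripper":-1,"x":-214,"y":0,"z":-187,"turn":0},{"gripper":-1,"x":-237,"y":0,"z":-188,"turn":0},{"gripper":-1,"x":-261,"y":0,"z":-186,"turn":0},{"gripper":-1,"x":-284,"y":0,"z":-182,"turn":0},{"gripper":-1,"x":-306,"y":0,"z":-175,"turn":0},{"gripper":-1,"x":-317,"y":0,"z":-171,"turn":0},{"gripper":-1,"x":-317,"y":0,"z":-171,"turn":0}], "newtons": 15}}

```text
clock: 5.95
eef_pos: [0.5508, 0.3885, 0.3082]
ee_rot: [179.9, -0.0, -89.9]
ft_force: [-2.3, 2.2, -1.7]
grip_width: 0.184
```

Held at about 1.75 rad. Release to a small opening, then rise.

Emit:
{"op": "move_arm", "data": {"steps": [{"gripper":0.2,"x":0,"y":0,"z":0,"turn":0},{"gripper":0.2,"x":0,"y":0,"z":0,"turn":0},{"gripper":0.2,"x":0,"y":0,"z":0,"turn":0},{"gripper":0.2,"x":-10,"y":0,"z":-20,"turn":0},{"gripper":0.2,"x":-10,"y":0,"z":-60,"turn":0},{"gripper":0.2,"x":-10,"y":0,"z":-60,"turn":0},{"gripper":0.2,"x":50,"y":0,"z":-60,"turn":0},{"gripper":0.2,"x":110,"y":0,"z":-60,"turn":0},{"gripper":0.2,"x":170,"y":0,"z":-60,"turn":0},{"gripper":0.2,"x":230,"y":0,"z":-60,"turn":0},{"gripper":0.2,"x":290,"y":0,"z":-60,"turn":0},{"gripper":0.2,"x":350,"y":0,"z":-60,"turn":0},{"gripper":0.2,"x":410,"y":0,"z":-60,"turn":0},{"gripper":0.2,"x":410,"y":0,"z":-60,"turn":0}], "newtons": 15}}

```text
clock: 7.7
eef_pos: [0.5502, -0.0305, 0.369]
ee_rot: [179.9, -0.3, -90.7]
ft_force: [-0.3, 0.2, -0.2]
grip_width: 0.599
```

```bash
python3 - <<'E'
from meas import *
J,img,P=jars();save('top1',img);np.savez('/tmp/top1',img=img,P=P)
for j in J:print(*j)
X,Y,Z=P[...,0],P[...,1],P[...,2]
q=P[(abs(X-.55)<.06)&(Y>.33)&(Y<.5)&(Z>.25)&(Z<.36)];print('handle',len(q),np.median(q,0))
v=cv2.cvtColor(img,cv2.COLOR_RGB2HSV)[...,2]
m=(v<80)&(abs(Z-.15)<.01)&(abs(X-.63)<.05)&(abs(Y-.15)<.05)
for b in blobs(m,P,10):print('loaded',*b)
E
```

```text
[ 0.6187 -0.307   0.1038] [0.037 0.037 0.017] 131
[ 0.5481 -0.2119  0.1036] [0.039 0.037 0.015] 133
[ 0.523  -0.325   0.1039] [0.038 0.038 0.017] 141
[ 0.4348 -0.3628  0.1043] [0.038 0.037 0.016] 143
[ 0.434  -0.1736  0.1024] [0.038 0.036 0.014] 133
handle 455 [0.54869823 0.40287151 0.32461687]
loaded [169. 155.] 145 [0.6257 0.1516 0.1499] [0.6269 0.1528 0.1478] [0.039 0.038 0.015]
```

View pics/top1.png

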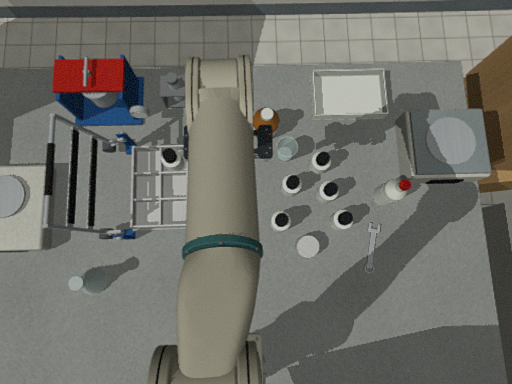

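Emit:
{"op": "move_arm", "data": {"steps": [{"gripper":0.28,"x":40,"y":32,"z":30,"turn":0},{"gripper":0.28,"x":80,"y":65,"z":60,"turn":0},{"gripper":0.28,"x":120,"y":95,"z":90,"turn":0},{"gripper":0.28,"x":142,"y":116,"z":140,"turn":0},{"gripper":0.28,"x":142,"y":116,"z":185,"turn":0},{"gripper":0.28,"x":142,"y":116,"z":190,"turn":0},{"gripper":0.28,"x":142,"y":116,"z":190,"turn":0}], "newtons": 20}}

```text
clock: 8.62
eef_pos: [0.4364, -0.1637, 0.1801]
ee_rot: [-180.0, 0.0, -89.9]
ft_force: [0.5, -0.7, -0.2]
grip_width: 0.64
```

```bash
cat > nxt.py <<'E'
from meas import *
import sys
a=[float(x) for x in sys.argv[1:]]
J,img,P=jars();cv2.imwrite('pics/t_last.png',img[:,:,::-1])
for j in J:print(*j)
s=env.observe();print(s['eef_pos'].round(4),s['ee_rot'].round(1),s['clock'])
for i in range(0,len(a),3):print('goal',a[i:i+3],*goal(*a[i:i+3],-90))
E
python3 nxt.py .4345 -.1725 .075
```

```text
[ 0.6185 -0.307   0.1034] [0.037 0.037 0.017] 131
[ 0.5233 -0.3326  0.105 ] [0.039 0.021 0.011] 71
[ 0.4347 -0.3619  0.1039] [0.039 0.039 0.015] 145
[ 0.4369 -0.164   0.1808] [-179.9   -0.   -89.9] 8.675
goal [0.4345, -0.1725, 0.075] [  8.4   2.7 105.8] 0.01
```

Emit:
{"op": "move_arm", "data": {"steps": [{"gripper":0.28,"x":8,"y":3,"z":40,"turn":0},{"gripper":0.28,"x":8,"y":3,"z":80,"turn":0},{"gripper":0.28,"x":8,"y":3,"z":105,"turn":0},{"gripper":0.28,"x":8,"y":3,"z":106,"turn":0},{"gripper":-1,"x":8,"y":3,"z":106,"turn":0},{"gripper":-1,"x":8,"y":3,"z":106,"turn":0},{"gripper":-1,"x":8,"y":3,"z":106,"turn":0},{"gripper":-1,"x":8,"y":3,"z":106,"turn":0},{"gripper":-1,"x":8,"y":3,"z":60,"turn":0},{"gripper":-1,"x":8,"y":3,"z":0,"turn":0},{"gripper":-1,"x":8,"y":3,"z":-60,"turn":0},{"gripper":-1,"x":8,"y":3,"z":-80,"turn":0},{"gripper":-1,"x":8,"y":3,"z":-80,"turn":0}], "newtons": 20}}

```text
clock: 10.3
eef_pos: [0.433, -0.1729, 0.2609]
ee_rot: [-179.8, -0.1, -90.0]
ft_force: [-0.2, 0.2, -2.7]
grip_width: 0.422
```

```bash
python3 nxt.py .6315 .231 .122
```

```text
[ 0.6205 -0.3069  0.1056] [0.033 0.037 0.015] 107
[ 0.4346 -0.3628  0.1037] [0.038 0.037 0.017] 130
[ 0.4319 -0.1725  0.2594] [-180.   -0.  -90.] 10.35
goal [0.6315, 0.231, 0.122] [-403.6 -199.4  137.4] -0.0
```

Emit:
{"op": "move_arm", "data": {"steps": [{"gripper":-1,"x":-50,"y":-25,"z":0,"turn":0},{"gripper":-1,"x":-105,"y":-52,"z":0,"turn":0},{"gripper":-1,"x":-160,"y":-79,"z":0,"turn":0},{"gripper":-1,"x":-215,"y":-106,"z":0,"turn":0},{"gripper":-1,"x":-270,"y":-133,"z":0,"turn":0},{"gripper":-1,"x":-325,"y":-160,"z":0,"turn":0},{"gripper":-1,"x":-375,"y":-187,"z":0,"turn":0},{"gripper":-1,"x":-404,"y":-200,"z":0,"turn":0},{"gripper":-1,"x":-404,"y":-200,"z":0,"turn":0},{"gripper":-1,"x":-404,"y":-200,"z":0,"turn":0},{"gripper":-1,"x":-404,"y":-200,"z":0,"turn":0}], "newtons": 20}}

```text
clock: 11.72
eef_pos: [0.6321, 0.2292, 0.2589]
ee_rot: [179.9, -0.1, -90.1]
ft_force: [-0.1, 0.3, -1.4]
grip_width: 0.421
```

```bash
python3 nxt.py .6315 .231 .122; python3 - <<'E'
from meas import *
img,d,P,p=cloud('wrist');save('w2',img);save('s2',env.capture('scene')[0])
E
```

```text
[ 0.6181 -0.3069  0.1034] [0.037 0.037 0.017] 132
[ 0.5475 -0.2117  0.1042] [0.038 0.037 0.017] 133
[ 0.5233 -0.3241  0.1042] [0.039 0.037 0.017] 139
[ 0.4345 -0.3626  0.1035] [0.038 0.039 0.015] 145
[0.6323 0.2295 0.2593] [ 1.80e+02 -1.00e-01 -9.01e+01] 11.775
goal [0.6315, 0.231, 0.122] [ -1.6   0.7 137.3] -0.01
```

View pics/w2.png

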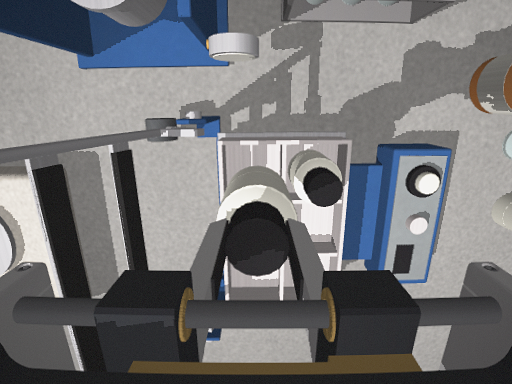

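```bash
python3 - <<'E'
from meas import *
img,d,P,p=cloud('wrist');X,Y,Z=P[...,0],P[...,1],P[...,2]
m=(abs(Z-.087)<.003)&(X>.41)&(X<.70)&(Y>.09)&(Y<.29)
q=P[m];print(len(q))
hx,ex=np.histogram(q[:,0],bins=np.arange(.41,.70,.004));hy,ey=np.histogram(q[:,1],bins=np.arange(.09,.29,.004))
print([(round(e+.002,3),h) for e,h in zip(ex,hx) if h>60]);print([(round(e+.002,3),h) for e,h in zip(ey,hy) if h>60])
E
```

```text
1495
[(np.float64(0.672), np.int64(204)), (np.float64(0.676), np.int64(361))]
[(np.float64(0.108), np.int64(276)), (np.float64(0.112), np.int64(289)), (np.float64(0.272), np.int64(119)), (np.float64(0.276), np.int64(251))]
```

Emit:
{"op": "move_arm", "data": {"steps": [{"gripper":-1,"x":-2,"y":1,"z":30,"turn":0},{"gripper":-1,"x":-2,"y":1,"z":65,"turn":0},{"gripper":-1,"x":-2,"y":1,"z":100,"turn":0},{"gripper":-1,"x":-2,"y":1,"z":125,"turn":0},{"gripper":-1,"x":-2,"y":1,"z":138,"turn":0},{"gripper":-1,"x":-2,"y":1,"z":138,"turn":0},{"gripper":0.15,"x":-2,"y":1,"z":138,"turn":0},{"gripper":0.15,"x":-2,"y":1,"z":138,"turn":0},{"gripper":0.15,"x":-2,"y":1,"z":138,"turn":0},{"gripper":0.15,"x":-2,"y":1,"z":110,"turn":0},{"gripper":0.15,"x":-2,"y":1,"z":50,"turn":0},{"gripper":0.15,"x":-2,"y":1,"z":0,"turn":0},{"gripper":0.15,"x":-2,"y":1,"z":0,"turn":0}], "newtons": 20}}

```text
clock: 13.55
eef_pos: [0.6343, 0.2345, 0.2651]
ee_rot: [-179.5, 0.2, -90.0]
ft_force: [-0.1, -0.6, 0.4]
grip_width: 0.573
```

```bash
cat > crate.py <<'E'
from meas import *
img,d,P,p=cloud('wrist');X,Y,Z=P[...,0],P[...,1],P[...,2]
v=cv2.cvtColor(img,cv2.COLOR_RGB2HSV)[...,2]
m=(v<80)&(Z>.14)&(Z<.165)&(X>.43)&(X<.68)&(Y>.11)&(Y<.275)
for b in blobs(m,P,100):print('cap',*b)
E
python3 crate.py;python3 nxt.py .548 -.211 .20
```

```text
cap [258. 185.] 968 [0.637  0.2324 0.1494] [0.6355 0.2318 0.1459] [0.039 0.037 0.012]
cap [327. 190.] 989 [0.6318 0.1553 0.1495] [0.6308 0.1548 0.1459] [0.039 0.039 0.012]
[ 0.6183 -0.3069  0.1031] [0.038 0.037 0.016] 131
[ 0.5485 -0.2117  0.1036] [0.038 0.037 0.015] 132
[ 0.5232 -0.3244  0.1033] [0.038 0.036 0.017] 137
[ 0.4344 -0.3623  0.104 ] [0.039 0.038 0.016] 147
[0.6314 0.2333 0.26  ] [-179.9    0.   -90. ] 13.65
goal [0.548, -0.211, 0.2] [444.4  83.3  59.8] -0.0
```

Emit:
{"op": "move_arm", "data": {"steps": [{"gripper":0.28,"x":40,"y":8,"z":0,"turn":0},{"gripper":0.28,"x":95,"y":18,"z":0,"turn":0},{"gripper":0.28,"x":150,"y":28,"z":0,"turn":0},{"gripper":0.28,"x":205,"y":38,"z":0,"turn":0},{"gripper":0.28,"x":260,"y":48,"z":0,"turn":0},{"gripper":0.28,"x":315,"y":59,"z":0,"turn":0},{"gripper":0.28,"x":370,"y":69,"z":0,"turn":0},{"gripper":0.28,"x":420,"y":79,"z":20,"turn":0},{"gripper":0.28,"x":444,"y":83,"z":60,"turn":0},{"gripper":0.28,"x":444,"y":83,"z":90,"turn":0},{"gripper":0.28,"x":444,"y":83,"z":90,"turn":0},{"gripper":0.28,"x":444,"y":83,"z":90,"turn":0}], "newtons": 20}}

```text
clock: 15.15
eef_pos: [0.5487, -0.2101, 0.1697]
ee_rot: [-180.0, 0.0, -90.0]
ft_force: [-0.1, 0.7, 0.4]
grip_width: 0.64
```

```bash
python3 nxt.py .548 -.2115 .075
```

```text
[ 0.5491 -0.2102  0.1703] [-179.9   -0.   -90. ] 15.2
goal [0.548, -0.2115, 0.075] [ 1.3  1.3 95.3] 0.0
```

Emit:
{"op": "move_arm", "data": {"steps": [{"gripper":0.28,"x":1,"y":1,"z":40,"turn":0},{"gripper":0.28,"x":1,"y":1,"z":80,"turn":0},{"gripper":0.28,"x":1,"y":1,"z":95,"turn":0},{"gripper":0.28,"x":1,"y":1,"z":95,"turn":0},{"gripper":-1,"x":1,"y":1,"z":95,"turn":0},{"gripper":-1,"x":1,"y":1,"z":95,"turn":0},{"gripper":-1,"x":1,"y":1,"z":95,"turn":0},{"gripper":-1,"x":1,"y":1,"z":95,"turn":0},{"gripper":-1,"x":1,"y":1,"z":50,"turn":0},{"gripper":-1,"x":1,"y":1,"z":-10,"turn":0},{"gripper":-1,"x":1,"y":1,"z":-70,"turn":0},{"gripper":-1,"x":1,"y":1,"z":-90,"turn":0},{"gripper":-1,"x":-40,"y":0,"z":-90,"turn":0},{"gripper":-1,"x":-95,"y":0,"z":-90,"turn":0},{"gripper":-1,"x":-150,"y":-1,"z":-90,"turn":0},{"gripper":-1,"x":-205,"y":-1,"z":-90,"turn":0},{"gripper":-1,"x":-260,"y":-1,"z":-90,"turn":0},{"gripper":-1,"x":-290,"y":-2,"z":-90,"turn":0},{"gripper":-1,"x":-290,"y":-2,"z":-90,"turn":0}], "newtons": 20}}

```text
clock: 17.58
eef_pos: [0.5497, 0.0826, 0.2591]
ee_rot: [179.9, 0.1, -89.7]
ft_force: [-0.7, -0.3, -2.1]
grip_width: 0.425
```

```bash
python3 nxt.py .5515 .2315 .122
```

```text
[ 0.6182 -0.307   0.1034] [0.038 0.038 0.015] 132
[ 0.5233 -0.3245  0.1027] [0.04  0.037 0.015] 139
[ 0.4346 -0.362   0.1035] [0.038 0.039 0.017] 145
[0.5499 0.0798 0.2591] [179.9  -0.  -89.9] 17.625
goal [0.5515, 0.2315, 0.122] [-151.8   -2.   137. ] 0.01
```

Emit:
{"op": "move_arm", "data": {"steps": [{"gripper":-1,"x":-50,"y":-1,"z":0,"turn":0},{"gripper":-1,"x":-100,"y":-2,"z":0,"turn":0},{"gripper":-1,"x":-140,"y":-2,"z":0,"turn":0},{"gripper":-1,"x":-152,"y":-2,"z":0,"turn":0},{"gripper":-1,"x":-152,"y":-2,"z":10,"turn":0},{"gripper":-1,"x":-152,"y":-2,"z":40,"turn":0},{"gripper":-1,"x":-152,"y":-2,"z":75,"turn":0},{"gripper":-1,"x":-152,"y":-2,"z":110,"turn":0},{"gripper":-1,"x":-152,"y":-2,"z":130,"turn":0},{"gripper":-1,"x":-152,"y":-2,"z":138,"turn":0},{"gripper":-1,"x":-152,"y":-2,"z":138,"turn":0},{"gripper":0.15,"x":-152,"y":-2,"z":138,"turn":0},{"gripper":0.15,"x":-152,"y":-2,"z":138,"turn":0},{"gripper":0.15,"x":-152,"y":-2,"z":138,"turn":0},{"gripper":0.15,"x":-152,"y":-2,"z":110,"turn":0},{"gripper":0.15,"x":-152,"y":-2,"z":50,"turn":0},{"gripper":0.15,"x":-152,"y":-2,"z":0,"turn":0},{"gripper":0.15,"x":-152,"y":-2,"z":0,"turn":0},{"gripper":0.15,"x":-152,"y":-2,"z":0,"turn":0}], "newtons": 20}}

```text
clock: 20.0
eef_pos: [0.5519, 0.2311, 0.259]
ee_rot: [180.0, -0.0, -90.0]
ft_force: [0.2, -0.0, 1.1]
grip_width: 0.574
```

```bash
python3 crate.py; python3 nxt.py .435 -.3615 .17
```

```text
cap [254. 108.] 1175 [0.6356 0.2325 0.1495] [0.6347 0.2321 0.1497] [0.038 0.037 0.005]
cap [331. 114.] 1223 [0.63   0.1552 0.1496] [0.6301 0.1545 0.1462] [0.038 0.039 0.012]
cap [258. 184.] 1007 [0.5567 0.2285 0.1494] [0.5558 0.228  0.1463] [0.038 0.038 0.012]
[ 0.6189 -0.3067  0.1034] [0.036 0.038 0.016] 131
[ 0.5235 -0.3251  0.1037] [0.039 0.038 0.014] 136
[ 0.4347 -0.3621  0.1037] [0.038 0.038 0.017] 145
[0.5514 0.2309 0.2579] [ 1.798e+02 -1.000e-01 -9.000e+01] 20.1
goal [0.435, -0.3615, 0.17] [592.3 116.1  89. ] -0.0
```

Emit:
{"op": "move_arm", "data": {"steps": [{"gripper":0.28,"x":40,"y":8,"z":0,"turn":0},{"gripper":0.28,"x":95,"y":19,"z":0,"turn":0},{"gripper":0.28,"x":150,"y":29,"z":0,"turn":0},{"gripper":0.28,"x":205,"y":40,"z":0,"turn":0},{"gripper":0.28,"x":260,"y":51,"z":0,"turn":0},{"gripper":0.28,"x":315,"y":62,"z":0,"turn":0},{"gripper":0.28,"x":370,"y":73,"z":0,"turn":0},{"gripper":0.28,"x":425,"y":84,"z":0,"turn":0},{"gripper":0.28,"x":480,"y":95,"z":0,"turn":0},{"gripper":0.28,"x":535,"y":105,"z":0,"turn":0},{"gripper":0.28,"x":575,"y":113,"z":20,"turn":0},{"gripper":0.28,"x":592,"y":116,"z":60,"turn":0},{"gripper":0.28,"x":592,"y":116,"z":89,"turn":0},{"gripper":0.28,"x":592,"y":116,"z":89,"turn":0},{"gripper":0.28,"x":592,"y":116,"z":89,"turn":0}], "newtons": 20}}

```text
clock: 21.98
eef_pos: [0.4367, -0.3604, 0.1707]
ee_rot: [-180.0, 0.0, -90.0]
ft_force: [0.5, -0.7, -0.6]
grip_width: 0.639
```

```bash
python3 nxt.py .4345 -.362 .075
```

```text
[ 0.6185 -0.3072  0.104 ] [0.037 0.038 0.014] 133
[ 0.5233 -0.3249  0.1035] [0.038 0.037 0.014] 139
[ 0.4371 -0.3607  0.1714] [-179.9   -0.   -90. ] 22.025
goal [0.4345, -0.362, 0.075] [ 1.3  2.7 96.4] 0.0
```

Emit:
{"op": "move_arm", "data": {"steps": [{"gripper":0.28,"x":1,"y":2,"z":40,"turn":0},{"gripper":0.28,"x":1,"y":2,"z":80,"turn":0},{"gripper":0.28,"x":1,"y":2,"z":96,"turn":0},{"gripper":0.28,"x":1,"y":2,"z":96,"turn":0},{"gripper":-1,"x":1,"y":2,"z":96,"turn":0},{"gripper":-1,"x":1,"y":2,"z":96,"turn":0},{"gripper":-1,"x":1,"y":2,"z":96,"turn":0},{"gripper":-1,"x":1,"y":2,"z":96,"turn":0},{"gripper":-1,"x":1,"y":2,"z":50,"turn":0},{"gripper":-1,"x":1,"y":2,"z":-10,"turn":0},{"gripper":-1,"x":1,"y":2,"z":-70,"turn":0},{"gripper":-1,"x":1,"y":2,"z":-89,"turn":0},{"gripper":-1,"x":-40,"y":-2,"z":-89,"turn":0},{"gripper":-1,"x":-95,"y":-5,"z":-89,"turn":0},{"gripper":-1,"x":-150,"y":-9,"z":-89,"turn":0},{"gripper":-1,"x":-205,"y":-13,"z":-89,"turn":0},{"gripper":-1,"x":-260,"y":-17,"z":-89,"turn":0},{"gripper":-1,"x":-315,"y":-20,"z":-89,"turn":0},{"gripper":-1,"x":-370,"y":-23,"z":-89,"turn":0},{"gripper":-1,"x":-400,"y":-25,"z":-89,"turn":0}], "newtons": 20}}

```text
clock: 24.52
eef_pos: [0.4607, 0.0426, 0.2594]
ee_rot: [180.0, 0.1, -89.8]
ft_force: [0.7, -0.3, -2.2]
grip_width: 0.425
```

```bash
python3 - <<'E'
from meas import *
env.capture('top')
s=env.observe();print(s['eef_pos'],goal(.4715,.2315,.122,-90,s))
E
```

```text
[0.46098851 0.04645766 0.25945832] (array([-184.4,  -11.9,  138.1]), np.float64(0.04))
```

Emit:
{"op": "move_arm", "data": {"steps": [{"gripper":-1,"x":-50,"y":-3,"z":0,"turn":0},{"gripper":-1,"x":-100,"y":-6,"z":0,"turn":0},{"gripper":-1,"x":-150,"y":-8,"z":0,"turn":0},{"gripper":-1,"x":-182,"y":-9,"z":0,"turn":0},{"gripper":-1,"x":-192,"y":-9,"z":0,"turn":0},{"gripper":-1,"x":-192,"y":-9,"z":0,"turn":0},{"gripper":-1,"x":-192,"y":-9,"z":0,"turn":0}], "newtons": 20}}

```text
clock: 25.45
eef_pos: [0.4706, 0.2292, 0.2594]
ee_rot: [180.0, -0.1, -90.2]
ft_force: [0.4, -0.3, -1.5]
grip_width: 0.424
```

```bash
python3 nxt.py .4715 .2315 .122
```

```text
[ 0.6181 -0.3072  0.1039] [0.037 0.037 0.016] 133
[ 0.5232 -0.3247  0.1042] [0.038 0.037 0.017] 138
[0.4707 0.2294 0.2595] [ 1.80e+02 -1.00e-01 -9.02e+01] 25.5
goal [0.4715, 0.2315, 0.122] [ -2.3  -0.8 137.5] -0.02
```

Emit:
{"op": "move_arm", "data": {"steps": [{"gripper":-1,"x":-2,"y":-1,"z":30,"turn":0},{"gripper":-1,"x":-2,"y":-1,"z":65,"turn":0},{"gripper":-1,"x":-2,"y":-1,"z":100,"turn":0},{"gripper":-1,"x":-2,"y":-1,"z":125,"turn":0},{"gripper":-1,"x":-2,"y":-1,"z":138,"turn":0},{"gripper":-1,"x":-2,"y":-1,"z":138,"turn":0},{"gripper":0.15,"x":-2,"y":-1,"z":138,"turn":0},{"gripper":0.15,"x":-2,"y":-1,"z":138,"turn":0},{"gripper":0.15,"x":-2,"y":-1,"z":138,"turn":0},{"gripper":0.15,"x":-2,"y":-1,"z":110,"turn":0},{"gripper":0.15,"x":-2,"y":-1,"z":50,"turn":0},{"gripper":0.15,"x":-2,"y":-1,"z":0,"turn":0},{"gripper":0.15,"x":-2,"y":-1,"z":0,"turn":0},{"gripper":0.15,"x":-2,"y":-1,"z":0,"turn":0}], "newtons": 20}}

```text
clock: 27.25
eef_pos: [0.471, 0.2331, 0.2591]
ee_rot: [180.0, -0.0, -90.0]
ft_force: [0.4, -0.5, -0.6]
grip_width: 0.574
```

```bash
python3 crate.py; python3 nxt.py .523 -.3245 .17
```

```text
cap [256.  21.] 1519 [0.6335 0.2324 0.1494] [0.6333 0.2319 0.146 ] [0.037 0.039 0.012]
cap [338.  27.] 1558 [0.6289 0.1552 0.1495] [0.6292 0.1547 0.146 ] [0.04  0.039 0.012]
cap [260. 108.] 1191 [0.5547 0.2285 0.1495] [0.5548 0.228  0.1493] [0.038 0.037 0.005]
cap [257. 185.] 1005 [0.4747 0.2316 0.1494] [0.4739 0.2316 0.146 ] [0.038 0.037 0.011]
[ 0.6177 -0.3067  0.104 ] [0.039 0.037 0.016] 134
[ 0.5238 -0.3244  0.1047] [0.038 0.036 0.013] 136
[0.4705 0.2328 0.2581] [ 1.799e+02 -1.000e-01 -9.000e+01] 27.35
goal [0.523, -0.3245, 0.17] [557.2 -52.8  88.8] -0.0
```

Emit:
{"op": "move_arm", "data": {"steps": [{"gripper":0.28,"x":40,"y":-4,"z":0,"turn":0},{"gripper":0.28,"x":95,"y":-9,"z":0,"turn":0},{"gripper":0.28,"x":150,"y":-14,"z":0,"turn":0},{"gripper":0.28,"x":205,"y":-20,"z":0,"turn":0},{"gripper":0.28,"x":260,"y":-25,"z":0,"turn":0},{"gripper":0.28,"x":315,"y":-30,"z":0,"turn":0},{"gripper":0.28,"x":370,"y":-35,"z":0,"turn":0},{"gripper":0.28,"x":425,"y":-40,"z":0,"turn":0},{"gripper":0.28,"x":480,"y":-45,"z":0,"turn":0},{"gripper":0.28,"x":530,"y":-50,"z":10,"turn":0},{"gripper":0.28,"x":557,"y":-53,"z":50,"turn":0},{"gripper":0.28,"x":557,"y":-53,"z":89,"turn":0},{"gripper":0.28,"x":557,"y":-53,"z":89,"turn":0},{"gripper":0.28,"x":557,"y":-53,"z":89,"turn":0},{"gripper":0.28,"x":557,"y":-53,"z":89,"turn":0}], "newtons": 20}}

```text
clock: 29.22
eef_pos: [0.5255, -0.3237, 0.1722]
ee_rot: [-179.8, -0.1, -90.0]
ft_force: [-0.4, -0.3, -0.6]
grip_width: 0.639
```

```bash
python3 nxt.py .5235 -.3245 .075
```

```text
[ 0.6208 -0.3074  0.1061] [0.032 0.038 0.012] 97
[ 0.5177 -0.325   0.1037] [0.025 0.037 0.012] 71
[ 0.5254 -0.3237  0.1722] [-1.798e+02 -1.000e-01 -9.000e+01] 29.275
goal [0.5235, -0.3245, 0.075] [ 0.7  2.2 97.2] 0.0
```

Emit:
{"op": "move_arm", "data": {"steps": [{"gripper":0.28,"x":1,"y":2,"z":40,"turn":0},{"gripper":0.28,"x":1,"y":2,"z":80,"turn":0},{"gripper":0.28,"x":1,"y":2,"z":97,"turn":0},{"gripper":0.28,"x":1,"y":2,"z":97,"turn":0},{"gripper":-1,"x":1,"y":2,"z":97,"turn":0},{"gripper":-1,"x":1,"y":2,"z":97,"turn":0},{"gripper":-1,"x":1,"y":2,"z":97,"turn":0},{"gripper":-1,"x":1,"y":2,"z":97,"turn":0},{"gripper":-1,"x":1,"y":2,"z":50,"turn":0},{"gripper":-1,"x":1,"y":2,"z":-10,"turn":0},{"gripper":-1,"x":1,"y":2,"z":-70,"turn":0},{"gripper":-1,"x":1,"y":2,"z":-89,"turn":0},{"gripper":-1,"x":-40,"y":-2,"z":-89,"turn":0},{"gripper":-1,"x":-95,"y":-5,"z":-89,"turn":0},{"gripper":-1,"x":-150,"y":-8,"z":-89,"turn":0},{"gripper":-1,"x":-205,"y":-12,"z":-89,"turn":0},{"gripper":-1,"x":-260,"y":-15,"z":-89,"turn":0},{"gripper":-1,"x":-315,"y":-18,"z":-89,"turn":0},{"gripper":-1,"x":-360,"y":-20,"z":-89,"turn":0},{"gripper":-1,"x":-375,"y":-20,"z":-89,"turn":0}], "newtons": 20}}

```text
clock: 31.78
eef_pos: [0.5438, 0.055, 0.2592]
ee_rot: [180.0, 0.1, -89.7]
ft_force: [0.1, -0.6, -2.5]
grip_width: 0.422
```

Emit:
{"op": "move_arm", "data": {"steps": [{"gripper":-1,"x":-50,"y":-3,"z":0,"turn":0},{"gripper":-1,"x":-90,"y":-6,"z":0,"turn":0},{"gripper":-1,"x":-100,"y":-6,"z":0,"turn":0},{"gripper":-1,"x":-100,"y":-6,"z":0,"turn":0},{"gripper":-1,"x":-100,"y":-6,"z":0,"turn":0}], "newtons": 20}}

```text
clock: 32.4
eef_pos: [0.5506, 0.1488, 0.2594]
ee_rot: [180.0, -0.1, -90.2]
ft_force: [0.7, -0.0, -2.3]
grip_width: 0.421
```

```bash
python3 nxt.py .5515 .151 .122
```

```text
[ 0.6187 -0.3064  0.103 ] [0.037 0.037 0.016] 133
[0.5506 0.149  0.2594] [ 1.80e+02 -1.00e-01 -9.02e+01] 32.45
goal [0.5515, 0.151, 0.122] [ -2.2  -0.9 137.4] -0.02
```

Emit:
{"op": "move_arm", "data": {"steps": [{"gripper":-1,"x":-1,"y":-1,"z":30,"turn":0},{"gripper":-1,"x":-1,"y":-1,"z":65,"turn":0},{"gripper":-1,"x":-1,"y":-1,"z":100,"turn":0},{"gripper":-1,"x":-1,"y":-1,"z":125,"turn":0},{"gripper":-1,"x":-1,"y":-1,"z":138,"turn":0},{"gripper":-1,"x":-1,"y":-1,"z":138,"turn":0},{"gripper":0.15,"x":-1,"y":-1,"z":138,"turn":0},{"gripper":0.15,"x":-1,"y":-1,"z":138,"turn":0},{"gripper":0.15,"x":-1,"y":-1,"z":138,"turn":0},{"gripper":0.15,"x":-1,"y":-1,"z":110,"turn":0},{"gripper":0.15,"x":-1,"y":-1,"z":50,"turn":0},{"gripper":0.15,"x":-1,"y":-1,"z":0,"turn":0},{"gripper":0.15,"x":-1,"y":-1,"z":0,"turn":0},{"gripper":0.15,"x":-1,"y":-1,"z":0,"turn":0}], "newtons": 20}}

```text
clock: 34.2
eef_pos: [0.5509, 0.1522, 0.2591]
ee_rot: [180.0, -0.0, -90.0]
ft_force: [0.2, -0.2, -0.8]
grip_width: 0.576
```

```bash
python3 crate.py; python3 nxt.py .6185 -.3065 .17
```

```text
cap [177. 108.] 1259 [0.635  0.2307 0.1494] [0.6352 0.2312 0.1461] [0.038 0.038 0.012]
cap [254. 112.] 1151 [0.6307 0.1537 0.1495] [0.6298 0.1536 0.1495] [0.038 0.038 0.005]
cap [186. 183.] 1024 [0.5567 0.227  0.1493] [0.5554 0.228  0.1457] [0.039 0.038 0.011]
cap [257. 183.] 1006 [0.5566 0.1507 0.1494] [0.5554 0.1506 0.1459] [0.039 0.037 0.012]
cap [181. 246.] 323 [0.4818 0.2406 0.1492] [0.4769 0.2383 0.1458] [0.033 0.025 0.011]
[ 0.6188 -0.3064  0.1037] [0.038 0.038 0.017] 130
[0.5504 0.152  0.258 ] [ 1.798e+02 -1.000e-01 -9.000e+01] 34.3
goal [0.6185, -0.3065, 0.17] [458.4 -68.5  88.2] -0.0
```

Emit:
{"op": "move_arm", "data": {"steps": [{"gripper":0.28,"x":40,"y":-6,"z":0,"turn":0},{"gripper":0.28,"x":95,"y":-14,"z":0,"turn":0},{"gripper":0.28,"x":150,"y":-22,"z":0,"turn":0},{"gripper":0.28,"x":205,"y":-31,"z":0,"turn":0},{"gripper":0.28,"x":260,"y":-39,"z":0,"turn":0},{"gripper":0.28,"x":315,"y":-47,"z":0,"turn":0},{"gripper":0.28,"x":370,"y":-55,"z":0,"turn":0},{"gripper":0.28,"x":420,"y":-63,"z":0,"turn":0},{"gripper":0.28,"x":453,"y":-68,"z":30,"turn":0},{"gripper":0.28,"x":458,"y":-68,"z":70,"turn":0},{"gripper":0.28,"x":458,"y":-68,"z":88,"turn":0},{"gripper":0.28,"x":458,"y":-68,"z":88,"turn":0},{"gripper":0.28,"x":458,"y":-68,"z":88,"turn":0}], "newtons": 20}}

```text
clock: 35.92
eef_pos: [0.6205, -0.305, 0.1729]
ee_rot: [-179.9, -0.0, -89.9]
ft_force: [0.1, 0.9, 0.6]
grip_width: 0.64
```

```bash
python3 nxt.py .6185 -.3065 .075
```

```text
[ 0.6177 -0.307   0.1033] [0.036 0.037 0.016] 129
[ 0.6206 -0.3053  0.1732] [-1.798e+02 -1.000e-01 -9.000e+01] 35.975
goal [0.6185, -0.3065, 0.075] [ 1.2  2.4 98.2] 0.0
```

Emit:
{"op": "move_arm", "data": {"steps": [{"gripper":0.28,"x":1,"y":2,"z":40,"turn":0},{"gripper":0.28,"x":1,"y":2,"z":80,"turn":0},{"gripper":0.28,"x":1,"y":2,"z":98,"turn":0},{"gripper":0.28,"x":1,"y":2,"z":98,"turn":0},{"gripper":-1,"x":1,"y":2,"z":98,"turn":0},{"gripper":-1,"x":1,"y":2,"z":98,"turn":0},{"gripper":-1,"x":1,"y":2,"z":98,"turn":0},{"gripper":-1,"x":1,"y":2,"z":98,"turn":0},{"gripper":-1,"x":1,"y":2,"z":50,"turn":0},{"gripper":-1,"x":1,"y":2,"z":-10,"turn":0},{"gripper":-1,"x":1,"y":2,"z":-70,"turn":0},{"gripper":-1,"x":1,"y":2,"z":-88,"turn":0},{"gripper":-1,"x":-40,"y":15,"z":-88,"turn":0},{"gripper":-1,"x":-90,"y":31,"z":-88,"turn":0},{"gripper":-1,"x":-140,"y":47,"z":-88,"turn":0},{"gripper":-1,"x":-190,"y":63,"z":-88,"turn":0},{"gripper":-1,"x":-240,"y":80,"z":-88,"turn":0},{"gripper":-1,"x":-290,"y":96,"z":-88,"turn":0},{"gripper":-1,"x":-340,"y":112,"z":-88,"turn":0},{"gripper":-1,"x":-356,"y":119,"z":-88,"turn":0}], "newtons": 20}}

```text
clock: 38.48
eef_pos: [0.4987, 0.0541, 0.2593]
ee_rot: [179.9, 0.1, -89.7]
ft_force: [0.3, -0.1, -2.5]
grip_width: 0.424
```

Emit:
{"op": "move_arm", "data": {"steps": [{"gripper":-1,"x":-50,"y":15,"z":0,"turn":0},{"gripper":-1,"x":-90,"y":27,"z":0,"turn":0},{"gripper":-1,"x":-100,"y":30,"z":0,"turn":0},{"gripper":-1,"x":-100,"y":30,"z":0,"turn":0},{"gripper":-1,"x":-100,"y":30,"z":0,"turn":0}], "newtons": 20}}

```text
clock: 39.1
eef_pos: [0.471, 0.1483, 0.2593]
ee_rot: [-180.0, -0.1, -90.2]
ft_force: [-0.8, -0.3, -3.5]
grip_width: 0.42
```

```bash
python3 nxt.py .4715 .1505 .122
```

```text
[0.471  0.1484 0.2593] [ 1.80e+02 -1.00e-01 -9.02e+01] 39.15
goal [0.4715, 0.1505, 0.122] [ -2.2  -0.5 137.3] -0.02
```

Emit:
{"op": "move_arm", "data": {"steps": [{"gripper":-1,"x":-1,"y":-1,"z":30,"turn":0},{"gripper":-1,"x":-1,"y":-1,"z":65,"turn":0},{"gripper":-1,"x":-1,"y":-1,"z":100,"turn":0},{"gripper":-1,"x":-1,"y":-1,"z":125,"turn":0},{"gripper":-1,"x":-1,"y":-1,"z":138,"turn":0},{"gripper":-1,"x":-1,"y":-1,"z":138,"turn":0},{"gripper":0.15,"x":-1,"y":-1,"z":138,"turn":0},{"gripper":0.15,"x":-1,"y":-1,"z":138,"turn":0},{"gripper":0.15,"x":-1,"y":-1,"z":138,"turn":0},{"gripper":0.15,"x":-1,"y":-1,"z":110,"turn":0},{"gripper":0.15,"x":-1,"y":-1,"z":50,"turn":0},{"gripper":0.15,"x":-1,"y":-1,"z":-10,"turn":0},{"gripper":0.15,"x":-1,"y":-1,"z":-70,"turn":0},{"gripper":0.15,"x":-1,"y":-1,"z":-110,"turn":0},{"gripper":0.15,"x":-1,"y":-1,"z":-110,"turn":0},{"gripper":0.15,"x":-1,"y":-1,"z":-110,"turn":0}], "newtons": 20}}

```text
clock: 41.15
eef_pos: [0.4708, 0.1512, 0.3689]
ee_rot: [180.0, -0.0, -90.0]
ft_force: [0.4, -0.7, -0.5]
grip_width: 0.573
```

```bash
python3 crate.py; python3 nxt.py .551 .4065 .37; python3 - <<'E'
from meas import *
save('s3',env.capture('scene')[0])
E
```

```text
cap [195.  46.] 774 [0.634  0.2307 0.1493] [0.634  0.2315 0.146 ] [0.039 0.04  0.012]
cap [254.  49.] 736 [0.6294 0.1533 0.1495] [0.6292 0.1532 0.1465] [0.038 0.037 0.011]
cap [201. 108.] 643 [0.5558 0.2267 0.1494] [0.5544 0.2272 0.1463] [0.038 0.039 0.012]
cap [256. 108.] 607 [0.5544 0.1507 0.1495] [0.5548 0.1507 0.1491] [0.036 0.036 0.005]
cap [257. 163.] 548 [0.4772 0.1494 0.1494] [0.4765 0.1493 0.1459] [0.038 0.035 0.011]
cap [201. 165.] 563 [0.4743 0.2307 0.1492] [0.4737 0.2313 0.1458] [0.039 0.037 0.011]
[0.4705 0.1511 0.3681] [ 1.798e+02 -1.000e-01 -9.000e+01] 41.25
goal [0.551, 0.4065, 0.37] [-255.4  -80.4   -2.4] -0.0
```

View pics/s3.png

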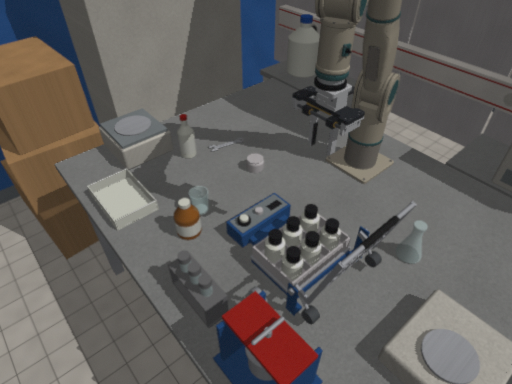

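Emit:
{"op": "move_arm", "data": {"steps": [{"gripper":-0.1,"x":-50,"y":-16,"z":-5,"turn":0},{"gripper":-0.1,"x":-100,"y":-32,"z":-10,"turn":0},{"gripper":-0.1,"x":-150,"y":-48,"z":-10,"turn":0},{"gripper":-0.1,"x":-200,"y":-64,"z":-10,"turn":0},{"gripper":-0.1,"x":-240,"y":-77,"z":-10,"turn":0},{"gripper":-0.1,"x":-255,"y":-80,"z":-10,"turn":0},{"gripper":-0.1,"x":-255,"y":-80,"z":-10,"turn":0},{"gripper":-0.1,"x":-255,"y":-80,"z":-10,"turn":0},{"gripper":-0.1,"x":-255,"y":-80,"z":-10,"turn":0}], "newtons": 15}}

```text
clock: 42.42
eef_pos: [0.5518, 0.4051, 0.3798]
ee_rot: [-180.0, -0.0, -90.1]
ft_force: [0.6, 0.6, -0.1]
grip_width: 0.453
```

```bash
python3 - <<'E'
from meas import *
img,d,P,p=cloud('wrist');save('w4',img)
X,Y,Z=P[...,0],P[...,1],P[...,2]
q=P[(abs(X-.58)<.05)&(Y>.37)&(Y<.45)&(Z>.3)&(Z<.34)];print(len(q),np.median(q,0),q.min(0),q.max(0))
t=q[q[:,2]>np.percentile(q[:,2],80)];print('crest',np.median(t,0))
s=env.observe();print(s['eef_pos'],goal(.551,.4065,.300))
E
```

```text
2117 [0.58220822 0.40930367 0.3247817 ] [0.53006241 0.40097086 0.31665231] [0.62998413 0.41818089 0.32837328]
crest [0.57334273 0.40913597 0.32664633]
[0.55173581 0.40527436 0.37995723] (array([-1.2,  0.8, 80. ]), 0)
```

View pics/w4.png

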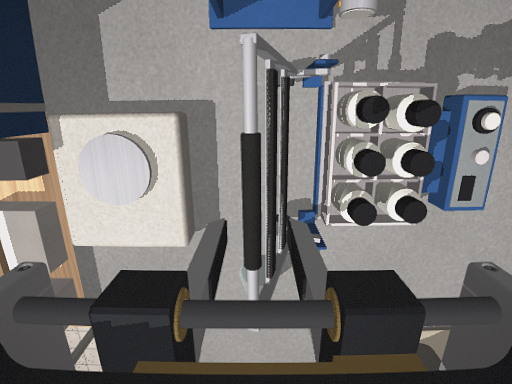

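Emit:
{"op": "move_arm", "data": {"steps": [{"gripper":-0.1,"x":-3,"y":1,"z":30,"turn":0},{"gripper":-0.1,"x":-3,"y":1,"z":60,"turn":0},{"gripper":-0.1,"x":-3,"y":1,"z":78,"turn":0},{"gripper":-0.1,"x":-3,"y":1,"z":80,"turn":0},{"gripper":-1,"x":-3,"y":1,"z":80,"turn":0},{"gripper":-1,"x":-3,"y":1,"z":80,"turn":0},{"gripper":-1,"x":-3,"y":1,"z":80,"turn":0},{"gripper":-1,"x":-3,"y":1,"z":80,"turn":0}], "newtons": 15}}

```text
clock: 43.48
eef_pos: [0.5508, 0.41, 0.3005]
ee_rot: [-179.9, 0.1, -90.0]
ft_force: [-0.3, 1.2, 1.9]
grip_width: 0.187
```

```bash
python3 - <<'E'
from meas import *
s=env.observe();print(s['eef_pos'],s['ft_force'],s['grip_width'])
a0=np.arctan2(47,230);r=np.hypot(47,230);A=a0+1.85
for th in np.linspace(1.85,0,20)[1:]:
    a=a0+th;print(round(th,2),'x',round(r*np.cos(a)-r*np.cos(A)),'z',round(-(r*np.sin(a)-r*np.sin(A))))
E
```

```text
[0.55082739 0.41004882 0.3004592 ] [-0.32407965  1.21190154  1.88277627] 0.18679344445880447
1.75 x 21 z -10
1.66 x 42 z -17
1.56 x 65 z -22
1.46 x 87 z -26
1.36 x 110 z -27
1.27 x 133 z -25
1.17 x 155 z -22
1.07 x 178 z -16
0.97 x 199 z -8
0.88 x 220 z 1
0.78 x 239 z 13
0.68 x 258 z 27
0.58 x 274 z 42
0.49 x 290 z 59
0.39 x 303 z 77
0.29 x 315 z 97
0.19 x 325 z 118
0.1 x 333 z 139
0.0 x 339 z 161
```

Emit:
{"op": "move_arm", "data": {"steps": [{"gripper":-1,"x":21,"y":0,"z":-10,"turn":0},{"gripper":-1,"x":42,"y":0,"z":-17,"turn":0},{"gripper":-1,"x":65,"y":0,"z":-22,"turn":0},{"gripper":-1,"x":87,"y":0,"z":-26,"turn":0},{"gripper":-1,"x":110,"y":0,"z":-27,"turn":0},{"gripper":-1,"x":133,"y":0,"z":-25,"turn":0},{"gripper":-1,"x":155,"y":0,"z":-22,"turn":0},{"gripper":-1,"x":178,"y":0,"z":-16,"turn":0},{"gripper":-1,"x":199,"y":0,"z":-8,"turn":0},{"gripper":-1,"x":220,"y":0,"z":1,"turn":0},{"gripper":-1,"x":239,"y":0,"z":13,"turn":0},{"gripper":-1,"x":258,"y":0,"z":27,"turn":0},{"gripper":-1,"x":274,"y":0,"z":42,"turn":0},{"gripper":-1,"x":290,"y":0,"z":59,"turn":0},{"gripper":-1,"x":303,"y":0,"z":77,"turn":0},{"gripper":-1,"x":315,"y":0,"z":97,"turn":0},{"gripper":-1,"x":325,"y":0,"z":118,"turn":0},{"gripper":-1,"x":331,"y":0,"z":132,"turn":0},{"gripper":-1,"x":334,"y":0,"z":142,"turn":0},{"gripper":-1,"x":334,"y":0,"z":142,"turn":0}], "newtons": 15}}

```text
clock: 45.98
eef_pos: [0.5496, 0.0748, 0.1567]
ee_rot: [179.9, -0.1, -90.0]
ft_force: [1.3, -0.0, -2.7]
grip_width: 0.183
```

Emit:
{"op": "move_arm", "data": {"steps": [{"gripper":-1,"x":2,"y":0,"z":7,"turn":0},{"gripper":-1,"x":3,"y":0,"z":13,"turn":0},{"gripper":-1,"x":4,"y":0,"z":17,"turn":0},{"gripper":-1,"x":4,"y":0,"z":20,"turn":0},{"gripper":-1,"x":4,"y":0,"z":20,"turn":0},{"gripper":-1,"x":4,"y":0,"z":20,"turn":0}], "newtons": 15}}

```text
clock: 46.72
eef_pos: [0.5518, 0.0715, 0.1402]
ee_rot: [-179.8, -0.0, -90.0]
ft_force: [-2.7, -1.2, 15.8]
grip_width: 0.191
```

Emit:
{"op": "move_arm", "data": {"steps": [{"gripper":-0.15,"x":0,"y":0,"z":-3,"turn":0},{"gripper":-0.15,"x":0,"y":0,"z":-3,"turn":0},{"gripper":-0.15,"x":0,"y":0,"z":-3,"turn":0},{"gripper":-0.15,"x":0,"y":0,"z":-30,"turn":0},{"gripper":-0.15,"x":0,"y":0,"z":-80,"turn":0},{"gripper":-0.5,"x":40,"y":-30,"z":-100,"turn":0},{"gripper":-1,"x":78,"y":-62,"z":-100,"turn":0},{"gripper":-1,"x":78,"y":-62,"z":-100,"turn":0},{"gripper":-1,"x":78,"y":-62,"z":-100,"turn":0},{"gripper":-1,"x":78,"y":-62,"z":-100,"turn":0}], "newtons": 15}}

```text
clock: 47.98
eef_pos: [0.6116, -0.005, 0.2372]
ee_rot: [179.9, 0.0, -89.9]
ft_force: [0.7, -0.1, 0.0]
grip_width: 0.007
```

```bash
python3 - <<'E'
from meas import *
img,d,P,p=cloud('wrist');save('w5',img)
X,Y,Z=P[...,0],P[...,1],P[...,2]
q=P[(abs(X-.6)<.09)&(Y>.04)&(Y<.1)&(Z>.13)&(Z<.2)];print('handle',len(q),np.median(q,0),q[:,2].max())
hsv=cv2.cvtColor(img,cv2.COLOR_RGB2HSV)
m=(abs(X-.62)<.04)&(abs(Y+.006)<.04)&(Z>.07)&(hsv[...,2]>130)
for b in blobs(m,P,40):print('btn',*b)
m=(abs(X-.62)<.04)&(abs(Y+.006)<.04)&(Z>.064)
for b in blobs(m,P,40):print('hous',*b)
s=env.observe();print(s['eef_pos'],s['grip_width'])
E
```

```text
handle 2571 [0.61027119 0.0689492  0.16251013] 0.16718486293467535
btn [256. 172.] 427 [ 0.6192 -0.0052  0.0829] [ 0.617  -0.006   0.0788] [0.032 0.029 0.013]
hous [256. 170.] 1002 [ 0.6216 -0.0051  0.0739] [ 0.6191 -0.0046  0.0748] [0.045 0.044 0.021]
hous [253. 324.] 26554 [ 0.6372 -0.005   0.3574] [ 0.6242 -0.006   0.3037] [0.046 0.08  0.134]
[ 0.61168281 -0.00511014  0.23732199] 0.0037286052530104237
```

View pics/w5.png

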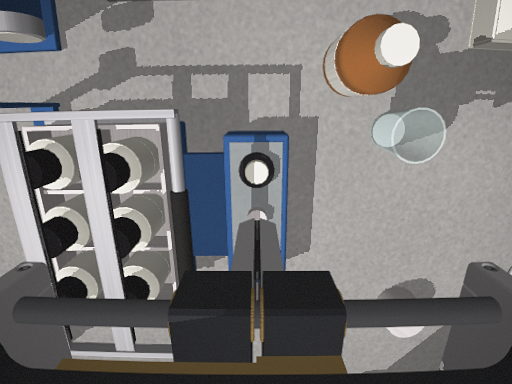

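Emit:
{"op": "move_arm", "data": {"steps": [{"gripper":-1,"x":1,"y":-5,"z":0,"turn":-1},{"gripper":-1,"x":1,"y":-5,"z":0,"turn":-2},{"gripper":-1,"x":1,"y":-5,"z":0,"turn":-3},{"gripper":-1,"x":1,"y":-5,"z":0,"turn":-4},{"gripper":-1,"x":1,"y":-5,"z":0,"turn":-5},{"gripper":-1,"x":1,"y":-5,"z":0,"turn":-6},{"gripper":-1,"x":1,"y":-5,"z":0,"turn":-7},{"gripper":-1,"x":1,"y":-5,"z":0,"turn":-8},{"gripper":-1,"x":1,"y":-5,"z":0,"turn":-9},{"gripper":-1,"x":1,"y":-5,"z":40,"turn":-9},{"gripper":-1,"x":1,"y":-5,"z":90,"turn":-9},{"gripper":-1,"x":1,"y":-5,"z":130,"turn":-9},{"gripper":-1,"x":1,"y":-5,"z":142,"turn":-9},{"gripper":-1,"x":1,"y":-5,"z":142,"turn":-9},{"gripper":-1,"x":1,"y":-5,"z":142,"turn":-9}], "newtons": 15}}

```text
clock: 49.9
eef_pos: [0.6188, -0.0071, 0.0973]
ee_rot: [-180.0, -0.2, 0.0]
ft_force: [0.0, -0.5, -0.3]
grip_width: 0.003
```

Emit:
{"op": "move_arm", "data": {"steps": [{"gripper":-1,"x":-2,"y":-1,"z":8,"turn":0},{"gripper":-1,"x":-2,"y":-1,"z":14,"turn":0},{"gripper":-1,"x":-2,"y":-1,"z":18,"turn":0},{"gripper":-1,"x":-2,"y":-1,"z":20,"turn":0},{"gripper":-1,"x":-2,"y":-1,"z":20,"turn":0},{"gripper":-1,"x":-2,"y":-1,"z":20,"turn":0}], "newtons": 15}}

```text
clock: 50.65
eef_pos: [0.6156, -0.0065, 0.0776]
ee_rot: [180.0, -0.1, -0.0]
ft_force: [-5.0, -0.3, 16.6]
grip_width: 0.003
```

Emit:
{"op": "move_arm", "data": {"steps": [{"gripper":-1,"x":0,"y":0,"z":1,"turn":0},{"gripper":-1,"x":0,"y":0,"z":1,"turn":0}], "newtons": 15}}

```text
clock: 50.9
eef_pos: [0.6157, -0.0065, 0.0774]
ee_rot: [179.9, -0.1, -0.0]
ft_force: [-6.7, -0.7, 21.3]
grip_width: 0.008
```

Bottomed out (1 mm more command, no travel, force rises). Let go and withdraw clear.

Emit:
{"op": "move_arm", "data": {"steps": [{"gripper":-1,"x":0,"y":0,"z":-10,"turn":0},{"gripper":-1,"x":0,"y":0,"z":-50,"turn":0},{"gripper":-1,"x":0,"y":0,"z":-110,"turn":0},{"gripper":-1,"x":0,"y":0,"z":-170,"turn":0},{"gripper":-1,"x":-20,"y":60,"z":-200,"turn":0},{"gripper":-1,"x":-40,"y":120,"z":-200,"turn":0},{"gripper":-1,"x":-60,"y":180,"z":-200,"turn":0},{"gripper":-1,"x":-80,"y":240,"z":-200,"turn":0},{"gripper":-1,"x":-100,"y":300,"z":-200,"turn":0},{"gripper":-1,"x":-100,"y":300,"z":-200,"turn":0},{"gripper":-1,"x":-100,"y":300,"z":-200,"turn":0},{"gripper":-1,"x":-100,"y":300,"z":-200,"turn":0}], "newtons": 15}}

```text
clock: 52.4
eef_pos: [0.5163, -0.3041, 0.2746]
ee_rot: [-179.9, -0.0, 0.2]
ft_force: [-0.0, 0.5, 0.3]
grip_width: 0.005
```

```bash
python3 - <<'E'
from meas import *
J,img,P=jars();print('bench jars',len(J))
X,Y,Z=P[...,0],P[...,1],P[...,2]
hsv=cv2.cvtColor(img,cv2.COLOR_RGB2HSV)
q=P[(abs(X-.55)<.06)&(Y>.04)&(Y<.1)&(Z>.13)&(Z<.2)];print('handle',len(q),np.median(q,0))
m=(abs(X-.616)<.03)&(abs(Y+.006)<.03)&(hsv[...,2]>150)&(hsv[...,1]<40)&(Z>.055)
for b in blobs(m,P,10):print('btn',*b)
m=(hsv[...,2]<80)&(abs(Z-.15)<.012)&(X>.43)&(X<.68)&(Y>.11)&(Y<.275)
for b in blobs(m,P,8):print('cap',b[0],b[2])
a=img[100:270,60:420];save('f1',cv2.resize(a,None,fx=2.2,fy=2.2,interpolation=cv2.INTER_CUBIC))
print(env.observe()['clock'],env.observe()['ft_force'])
E
```

```text
bench jars 0
handle 260 [0.55224644 0.06863364 0.16480242]
btn [225. 163.] 46 [ 0.6146 -0.008   0.0841] [ 0.6146 -0.0093  0.0845] [0.027 0.016 0.011]
cap [147. 154.] [0.6299 0.2176 0.1495]
cap [163. 154.] [0.6282 0.1689 0.1508]
cap [174. 155.] [0.6247 0.1374 0.1497]
cap [146. 181.] [0.5493 0.2163 0.1499]
cap [174. 180.] [0.5504 0.1366 0.1494]
cap [174. 207.] [0.4722 0.1361 0.1495]
cap [146. 209.] [0.4697 0.2166 0.1499]
cap [134. 208.] [0.4725 0.2495 0.1492]
52.45 [ 0.77818033 -0.46889053  0.32094637]
```

View pics/f1.png

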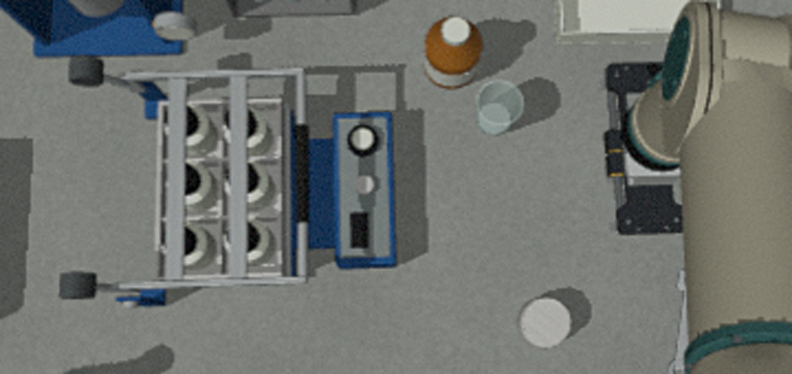

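```bash
python3 -c "
from plant import env
print(env.observe()['dq'].round(2)); print(env.close_job())"
```

```text
[-0.11 -0.09  0.31 -0.09  0.08  0.    0.16]
the job is handed in; nothing more can be done
None
```

The job is done and handed in at about 52 s on the robot's clock. I swung the gate open until it stayed up by itself. All five bench jars went upright into the empty cells (1, 2, 4, 5, 6); the loaded jar was in cell 3 and stays there. I then brought the gate down onto its stop, pressed the start button until it bottomed out, let it go and pulled the arm clear.

My last camera and force checks:
- **Jars:** all six cap tops are about 150 mm above the bench, the height of a jar standing on the crate floor, and no jars are left on the bench.
- **Gate:** the handle is back at its starting position and height.
- **Button:** at the bottom, 1 mm more commanded travel gave almost no movement while the force rose from 17 to 21 N. Its top is back at about 84 mm, the same as before the press.
- **Other lab ware:** the beaker, tin and amber bottle look standing and unmoved in the last view. The flask, wash bottle and wrench were outside it; they stood in place in the picture taken before I closed the gate.

No check failed. The wrist and top cameras disagreed by about 2–4 mm in x on caps and the button, well inside the 8 mm clearance of a cell. I have no direct reading of the gate angle or button travel; both are inferred from the images and forces.

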